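# Unstack the labware and set it out for the run

## Robot

A 6-joint arm with a two-finger parallel gripper is mounted at the origin on the work surface. World frame = base frame: x ahead of the robot, y to its left, z up, the work surface at z = 0. Lengths are in m, angles in rad, forces in N, time in s.
With the tool pointing down it reaches from about 0.3 to 0.775 m from the base axis. Payload 14.6 kg.
Tool frame: the origin (TCP) lies midway between the tips of the shut fingers; the grasp point (between the pads) lies 19 mm behind it (arm.grasp_offset is the distance from the TCP to the grasp point, in m); x points along the fingers, y is the direction in which the jaws open and shut, and the axes are right-handed (so a half turn about x gives the same grasp; the last joint's range is limited). The gripper opens to 85 mm and grips with 20 to 120 N. Pads are 22 mm wide; open, the fingers measure 114 mm over their backs; the gripper's body (76 mm by 85 mm) begins 54 mm behind the grasp point. The pads swing forward as they close: fully open they stand 13 mm farther back than shut.
Start: joints at [-1.323, 0.3, 1.521, -0, 1.321, -0.067], TCP at [0.17, -0.523, 0.231] pointing down, gripper open.
Joint ranges: [-3.03, 3.03], [-0.79, 2.21], [0.23, 2.52], [-1.04, 4.18], [0, 3.07], [-2.55, 2.55]. Speed limits (rad/s): [2.22, 2.22, 2.57, 3.14, 3.14, 3.14].

## Interface

Orientations are given as [roll, pitch, yaw] about the fixed x, y, z axes, in that order (R = Rz(yaw) Ry(pitch) Rx(roll)).
In Python, from bench import sensors, imaging, arm gives the robot as it stands. The module is installed in compiled form; this text tells all that it offers.
- The arm moves only by the tool jog_arm, never from a script. Its argument "targets" is a list that holds one entry, the list of rows, each a list of 7 numbers: the opening, from 0 (shut) to 1 (fully open), then the shift along the tool's x, y, z normalised to -1 to 1, where 1 is 0.4 m, then the turn, a rotation vector about the tool's x, y, z normalised to -1 to 1, where 1 is 0.5 rad. In form: [[[jaw, dx, dy, dz, rx, ry, rz], ...]]. A call has 1 to 8 rows; each row is the pose to reach, as a shift and turn from the pose commanded when the call began, along the tool's axes at that moment; what a row does not reach only later rows make up. A row lasts 1/8 s, in which the tool goes at most 62.5 mm and 10.7 degrees, less where a joint would pass 70% of its speed; a pose out of reach is approached as far as the arm can. A call with a number of a shift or a turn outside -1 to 1 is refused whole. A call with a gripper value outside its range is refused whole. The fingers move at their own pace and stop on an object; "grip_force" is the grip in N (left out, the last holds). Time passes only in rows, so rows that repeat a pose let the fingers close. It gives the time, the measured TCP pose, the force and the opening at its end, in the units of the state.
- sensors.get_state(): the state, without advancing time (a new reading comes with each control period).
- imaging.get_image(name): name is "side" or "top" or "wrist"; returns a dict with "image" (400x640x3 uint8, blue, green, red), "z_map" (400x640 float32, m along the optical axis (not along the pixel's ray), 0 where there is no reading), "fovy" (degrees; the focal length in pixels is half the picture's height over the tangent of half this angle, whatever the lens; pixels are square), "cx", "cy" (the principal point, pixels), "k1" (the pictures are not rectified: a ray, as slopes to the right and down, at radius r is drawn at 1 + k1 r^2 times it, then the intrinsics apply), "world_from_camera" (4x4, takes a point from camera to world coordinates); the wrist camera has in their place "T_tool_cam" (4x4, takes a point from camera to tool coordinates, whose origin is the TCP and whose axes are the tool frame's). Camera axes: x right, y down, z forward; pixel columns grow to the right and rows downward; lengths in m; the calibration is good to about 2 mm. A picture is of the moment at which its call begins: read the wrist's pose just before it.
- arm.job_done(): hands the job in, once; it reports no verdict.
The state is a dict: "t": time; "joint_positions": joint angles; "qd": joint speeds; "effort": joint torques, N m; "position": TCP position; "tcp_rot": TCP orientation; "contact_force": force on the tool from outside, world axes, zero at the start; "moment": the same for the moment, N m; "grip_width": opening from 0.0 (shut) to 1.0 (fully open).
Only numpy, scipy, OpenCV 4.12 (cv2) and the standard library are available. Lean on these libraries where they do the work, as an engineer would, in place of code of your own. Each camera call takes 0.05 s, during which the arm holds its last target.

## Task

Take the small mixed stack in the middle of the bench apart from the top, one thing at a time, and set each straight down, gently and upright, on its own place: first the tube rack flat inside the narrow steel tray, then the aluminium heating block on the middle of the hot plate so that it can warm up, then the amber jar on the middle of the balance pan, and last the storage box flat inside the wide steel tray. Do not let anything topple or drop, and leave the white bottle standing where it is.

Things in the scene. Friction and masses are not known exactly. Their poses are not given: they have to be found in the camera images.
- rack: white plastic tube rack, a slim bar 116 x 28 x 36 mm with six round grey caps (13 mm across, 6 mm high) in a row on top, 42 mm high in all, about 110 g; at the start on top of the stack, bridging the block and the jar, roughly along the storage box. Origin: centre of its underside; x along its length, z up.
- block: aluminium heating block 56 x 56 mm, 40 mm high, nine small dark holes marked in its top, about 340 g; at the start on the storage box's lid under one half of the rack (either half), its sides parallel to the box within 6 degrees. Origin: centre of its underside; x and y parallel to its sides, z up.
- jar: round jar, amber body 54 mm in diameter and 28 mm high, black screw cap 45 mm in diameter on it, 40 mm high in all, about 130 g; at the start on the storage box's lid under the other half of the rack, centre 76 mm from the block's, about 21 mm of gap between them. Origin: centre of its underside, z up.
- box: closed pale plastic storage box with flat turquoise lid (lid fixed to it, sides flush), 150 x 64 mm, 45 mm high, about 300 g; stands on the bench at the bottom of the stack. Origin: centre of its underside; x along its length, y across it, z up.
- narrow_tray: narrow steel tray (place of the tube rack), fixed. Origin: centre of its underside, on the bench; outside 152 x 62 mm, inside 146 x 56 mm, floor 3 mm above the bench, rim 10 mm above the bench; x along its length, z up.
- hotplate: hot plate with a square white ceramic plate (place of the block). Origin: on the bench, straight below the centre of the plate; plate 112 x 112 mm, its top 60 mm above the bench, on a grey housing 150 x 124 x 50 mm (reaching 87 mm to -x, 63 mm to +x of the origin) with two black knobs on its -x face, cold and fixed; x and y parallel to the plate's sides, z up.
- balance: balance with a round steel pan (place of the jar). Origin: on the bench, straight below the centre of the pan; pan 110 mm in diameter, its top 42 mm above the bench, rigid and fixed, on a grey housing 176 x 130 x 30 mm (reaching 108 mm to -x, 68 mm to +x of the origin) with a display on its -x side; z up.
- wide_tray: wide steel tray (place of the storage box), fixed. Origin: centre of its underside, on the bench; outside 186 x 98 mm, inside 180 x 92 mm, floor 3 mm above the bench, rim 10 mm above the bench; x along its length, z up.
- bottle: bystander: loose white plastic bottle with grey cap, 52 mm in diameter, 115 mm high, standing beyond the stack. Origin: centre of its underside.
Things that resemble listed ones, but are neither listed nor needed, are in the scene too. Leave any blue look-alike of the rack alone.

How it is judged:
On the way, in this order (a step that is already met when the one before it is completed fails the run):
1. the tube rack stands flat inside the narrow tray, released (horizontal distance between rack and narrow_tray below 0.022 m and z of rack in the frame of narrow_tray between -0.001 and 0.007 m and angle between rack's own z axis and vertical below 0.06 rad and linear speed of rack below 0.02 m/s and contact force between rack and the fingers below 0.3 N), for 0.2 s.
2. then the block stands on the middle of the hot plate, released (horizontal distance between block and hotplate below 0.015 m and z of block in the frame of hotplate between 0.056 and 0.064 m and angle between block's own z axis and vertical below 0.06 rad and linear speed of block below 0.02 m/s and contact force between block and the fingers below 0.3 N), for 0.2 s.
3. then the jar stands on the middle of the balance pan, released (horizontal distance between jar and balance below 0.015 m and z of jar in the frame of balance between 0.038 and 0.046 m and angle between jar's own z axis and vertical below 0.06 rad and linear speed of jar below 0.02 m/s and contact force between jar and the fingers below 0.3 N), for 0.2 s.
4. last the storage box stands flat inside the wide tray, released (horizontal distance between box and wide_tray below 0.022 m and z of box in the frame of wide_tray between -0.001 and 0.007 m and angle between box's own z axis and vertical below 0.06 rad and linear speed of box below 0.02 m/s and contact force between box and the fingers below 0.3 N), for 0.2 s.
At the end, for the whole second after the job is handed in: Rack and storage box flat on the floors of the narrow and the wide tray (centres within 22 mm), block and jar within 15 mm of the middle of hot plate and balance pan; each resting on its place (4 mm in height), upright within 0.06 rad, at rest and released (all of step 1 and all of step 2 and all of step 3 and all of step 4); the robot touches nothing.
It fails at once if a thing of the stack topples (tilts over 0.6 rad) (angle between any of rack, block, jar, box's own z axis and vertical above 0.6 rad).
It fails at once if a thing is banged down on its place (over 60 N) (contact force between rack and narrow_tray above 60 N or contact force between block and hotplate above 60 N or contact force between jar and balance above 60 N or contact force between box and wide_tray above 60 N).
It fails at once if a thing is let fall from more than about 15 mm (moves faster than 0.55 m/s with no finger on it) ((linear speed of rack above 0.55 m/s and contact force between rack and the fingers below 0.05 N) or (linear speed of block above 0.55 m/s and contact force between block and the fingers below 0.05 N) or (linear speed of jar above 0.55 m/s and contact force between jar and the fingers below 0.05 N) or (linear speed of box above 0.55 m/s and contact force between box and the fingers below 0.05 N)).
It fails at once if the bottle is knocked over or shifted by more than 30 mm (distance of bottle from where it was at the start of the episode above 0.03 m or angle between bottle's own z axis and vertical above 0.4 rad).
It also fails if it takes over 123 s, if anything falls off the work surface, if the arm or the gripper's body presses on something with over 40 N, if the wrist force passes 120 N, or if a joint passes its speed limit or range.

## Working session

There is one attempt and no reset: what is moved stays moved. The work goes in short steps, Python scripts to look and compute and a tool call to move; the robot and the scene stay as the last step left them, time stands still between calls to the robot, and variables do not carry over. Pictures are saved under pics/ and viewed, and the job is handed in when it is done.

Besides the shell and the picture viewer there is one more tool, called after ">>>" by a JSON object that holds its "method" and its "body", one argument or row to a line. jog_arm: Moves the arm, as the interface text tells. Scaled input: -1 to 1 covers 0.4 m each way for a shift and 0.5 rad each way for a turn. Its arguments: {"type":"object","properties":{"targets":{"type":"array","items":{"type":"array","items":{"type":"array","items":{"type":"number","minimum":-1,"maximum":1}}}},"grip_force":{"type":"number"}},"required":["targets"]}

```bash
mkdir -p pics; ls
python3 - <<'E'
from bench import sensors, imaging, arm
import cv2, numpy as np
print(sensors.get_state())
for n in ["top","side","wrist"]:
    d=imaging.get_image(n)
    cv2.imwrite(f"pics/{n}0.png",d["image"])
    np.savez(f"{n}0.npz",**d)
    print(n,{k:v for k,v in d.items() if k not in("image","z_map")})
E
```

```text
pics
{'t': 0.0, 'joint_positions': array([-1.32259163e+00,  3.00483604e-01,  1.52159460e+00, -2.80206561e-05,
        1.32071801e+00, -6.65899970e-02]), 'qd': array([0.00195855, 0.00056622, 0.00066055, 0.00044935, 0.00125232,
       0.00033693]), 'effort': array([ 3.22250256e-03, -5.43495369e+01, -3.61800241e+01,  8.22946208e-05,
        4.02997888e-03, -4.03328315e-06]), 'position': array([ 0.17022789, -0.52273784,  0.23070874]), 'tcp_rot': array([-1.61483989,  1.56959246,  1.84155441]), 'contact_force': array([ 0.57452166, -0.61889653,  0.73430145]), 'moment': array([ 0.00236964, -0.02271624, -0.00443987]), 'grip_width': 1.0014460154997642}
top {'fovy': 48.82654060226671, 'cx': 312.7461635332493, 'cy': 203.55633094783113, 'k1': 0.017897664338001936, 'world_from_camera': array([[-0.01565267, -0.98730549,  0.15805967,  0.35130298],
       [-0.99932154,  0.02071804,  0.03045042, -0.01826867],
       [-0.03333855, -0.1574758 , -0.98695993,  1.21743462],
       [ 0.        ,  0.        ,  0.        ,  1.        ]])}
side {'fovy': 44.706800755528064, 'cx': 323.2062751203575, 'cy': 200.1619081225749, 'k1': 0.022135992532626086, 'world_from_camera': array([[-0.94114544, -0.25352545,  0.22353994,  0.27398807],
       [-0.3377161 ,  0.73251873, -0.59107034,  0.7511424 ],
       [-0.01389582, -0.63177619, -0.77502629,  1.06436222],
       [ 0.        ,  0.        ,  0.        ,  1.        ]])}
wrist {'fovy': 68.24348590684922, 'cx': 313.48498144144395, 'cy': 197.53980853416445, 'k1': -0.0012414581635237986, 'T_tool_cam': array([[ 1.52106731e-03, -2.64126686e-01,  9.64486796e-01,
        -1.42298521e-01],
       [ 9.99998675e-01,  9.61265131e-04, -1.31382775e-03,
         2.22701261e-04],
       [-5.80110557e-04,  9.64487517e-01,  2.64127799e-01,
        -6.72921798e-02],
       [ 0.00000000e+00,  0.00000000e+00,  0.00000000e+00,
         1.00000000e+00]])}
```

View pics/top0.png

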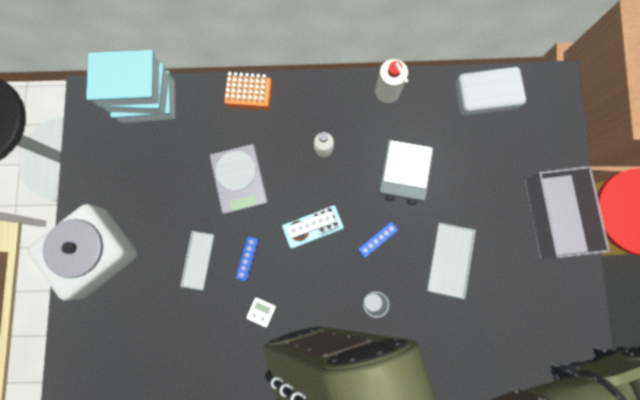

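View pics/side0.png

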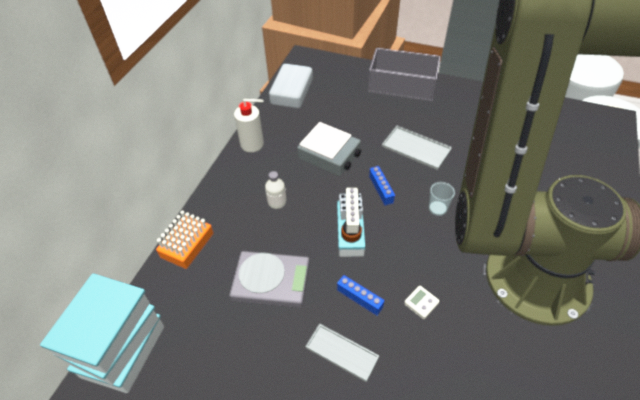

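View pics/wrist0.png

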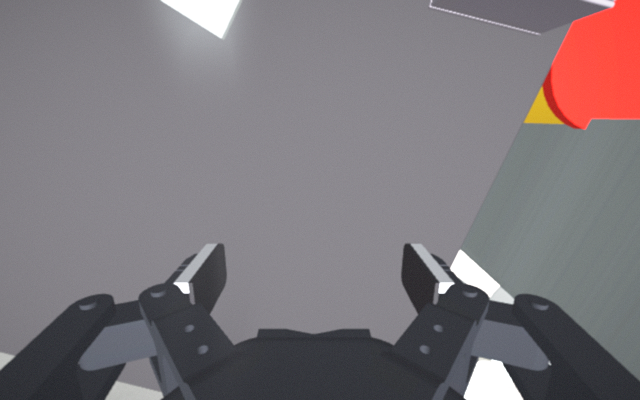

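Top view: the stack is at (312,226), narrow tray (197,260), wide tray (452,260), balance pan (236,170), hot plate (408,163), bottle (323,145). The blue bars at (246,258) and (378,240) are decoys. Next I'll measure with depth.

```bash
cat > h.py <<'E'
import numpy as np, cv2
from scipy.spatial.transform import Rotation as R
def cloud(d,T=None):
    f=200/np.tan(np.radians(d["fovy"])/2)
    K=np.array([[f,0,d["cx"]],[0,f,d["cy"]],[0,0,1.]])
    v,u=np.mgrid[0:400,0:640]
    p=np.stack([u,v],-1).reshape(-1,1,2).astype(float)
    n=cv2.undistortPoints(p,K,np.array([float(d["k1"]),0,0,0,0])).reshape(400,640,2)
    z=np.asarray(d["z_map"]).astype(float)
    P=np.stack([n[...,0]*z,n[...,1]*z,z],-1)
    if T is None: T=d["world_from_camera"]
    P=P@T[:3,:3].T+T[:3,3]
    P[z<=0]=np.nan
    return P
def tool(s):
    T=np.eye(4); T[:3,:3]=R.from_euler('xyz',s["tcp_rot"]).as_matrix(); T[:3,3]=s["position"]; return T
def rect(P,m):
    q=P[m][:,:2]; 
    (c,(w,h),a)=cv2.minAreaRect((q*1000).astype(np.float32))
    if w<h: w,h,a=h,w,a+90
    return np.round(c,1),round(w,1),round(h,1),round((a+90)%180-90,1)
E
python3 - <<'E'
from h import *
for n in ["top","side"]:
    d=dict(np.load(n+"0.npz")); P=cloud(d); im=d["image"].astype(int)
    np.save(n+"P.npy",P)
    def box(u0,v0,u1,v1):
        m=np.zeros((400,640),bool); m[v0:v1,u0:u1]=1; return m&~np.isnan(P[...,2])
    if n=="top":
        B=dict(stack=(275,195,350,255),hot=(375,130,440,210),bal=(200,140,275,220),nar=(175,220,222,300),wide=(420,215,485,305),bot=(308,125,340,165),empty=(280,270,340,300))
    else:
        B=dict(stack=(325,180,375,262),hot=(290,115,365,175),bal=(225,245,315,305),nar=(300,320,385,385),wide=(375,120,460,170),bot=(260,168,292,212),empty=(230,330,290,380))
    for k,b in B.items():
        m=box(*b); z=P[...,2][m]
        h,e=np.histogram(z,np.arange(-.02,.16,.004)); print(n,k,[(round(e[i]*1000),int(h[i])) for i in range(len(h)) if h[i]>8])
E
```

```text
top stack [(-8, 150), (-4, 1377), (0, 1411), (4, 144), (8, 10), (32, 9), (36, 18), (40, 150), (44, 213), (48, 39), (68, 29), (72, 25), (76, 14), (80, 86), (84, 170), (88, 28), (92, 10), (104, 9), (112, 9), (116, 150), (120, 230), (124, 99), (128, 39)]
top hot [(-8, 117), (-4, 1074), (0, 1152), (4, 120), (8, 11), (12, 17), (16, 11), (20, 18), (24, 21), (28, 40), (32, 58), (36, 33), (40, 41), (44, 205), (48, 436), (52, 178), (56, 756), (60, 825), (64, 67)]
top bal [(-8, 171), (-4, 1376), (0, 1344), (4, 146), (8, 23), (12, 21), (16, 19), (20, 57), (24, 379), (28, 931), (32, 286), (36, 244), (40, 782), (44, 190)]
top nar [(-8, 157), (-4, 1346), (0, 1619), (4, 463), (8, 129), (12, 32)]
top wide [(-8, 140), (-4, 1652), (0, 2769), (4, 993), (8, 213), (12, 54)]
top bot [(-8, 43), (-4, 377), (0, 421), (4, 55), (24, 9), (28, 9), (52, 14), (60, 10), (64, 10), (68, 22), (72, 32), (76, 48), (80, 31), (84, 31), (88, 19), (92, 11), (108, 9), (112, 40), (116, 22)]
top empty [(-8, 72), (-4, 870), (0, 787), (4, 64)]
side stack [(-8, 110), (-4, 1249), (0, 1070), (4, 80), (8, 27), (12, 15), (16, 28), (2
[... 466 characters left out ...]
56, 532), (60, 404), (64, 19)]
side bal [(-8, 82), (-4, 919), (0, 766), (4, 58), (8, 47), (12, 53), (16, 62), (20, 84), (24, 444), (28, 1133), (32, 325), (36, 262), (40, 975), (44, 165)]
side nar [(-8, 39), (-4, 1422), (0, 2930), (4, 830), (8, 222), (12, 66)]
side wide [(-8, 180), (-4, 1539), (0, 1801), (4, 531), (8, 140), (12, 27)]
side bot [(-8, 54), (-4, 431), (0, 336), (4, 35), (8, 13), (12, 14), (16, 13), (20, 19), (24, 15), (28, 17), (32, 22), (36, 18), (40, 16), (44, 20), (48, 22), (52, 17), (56, 19), (60, 23), (64, 18), (68, 26), (72, 37), (76, 40), (80, 28), (84, 33), (88, 16), (92, 16), (100, 11), (108, 9), (112, 39), (116, 13)]
side empty [(-8, 40), (-4, 1228), (0, 1628), (4, 93)]
```

```bash
cat > m.py <<'E'
from h import *
for n in ["top","side"]:
    d=dict(np.load(n+"0.npz")); P=np.load(n+"P.npy"); im=d["image"].astype(int); g=im.min(2); sat=im.max(2)-im.min(2)
    T=d["world_from_camera"]
    # plane-projected coords: intersect ray with plane z=h
    C=T[:3,3]
    f=200/np.tan(np.radians(d["fovy"])/2);K=np.array([[f,0,d["cx"]],[0,f,d["cy"]],[0,0,1.]])
    v,u=np.mgrid[0:400,0:640]
    nn=cv2.undistortPoints(np.stack([u,v],-1).reshape(-1,1,2).astype(float),K,np.array([float(d["k1"]),0,0,0,0])).reshape(400,640,2)
    D=np.concatenate([nn,np.ones((400,640,1))],-1)@T[:3,:3].T
    def pl(h): return C+D*((h-C[2])/D[...,2])[...,None]
    def reg(b):
        m=np.zeros((400,640),bool); m[b[1]:b[3],b[0]:b[2]]=1; return m
    def big(m):
        k,l,s,_=cv2.connectedComponentsWithStats(m.astype(np.uint8)); i=1+np.argmax(s[1:,4]); return l==i
    z=P[...,2]
    B=(dict(stack=(275,195,350,255),hot=(375,130,440,210),bal=(200,140,275,220),nar=(175,220,222,300),wide=(420,215,485,305),bot=(308,125,340,165)) if n=="top" else
       dict(stack=(325,180,375,262),hot=(290,115,365,175),bal=(225,245,315,305),nar=(300,320,385,385),wide=(375,120,460,170),bot=(260,168,292,212)))
    def rep(name,b,mask,h):
        m=big(mask&reg(B[b])); Q=pl(h); print(n,name,m.sum(),rect(Q,m),"depth med",np.round(np.nanmedian(P[m],0)*1000,1))
    rep("narrow","nar",g>100,.007); rep("wide","wide",g>100,.007)
    rep("plate","hot",(z>.0555)&(z<.068)&(g>150),.060)
    rep("pan","bal",(z>.0365)&(z<.05),.042)
    rep("housing","bal",(z>.02)&(z<.05),.030)
    rep("hhousing","hot",(z>.04)&(z<.07),.050)
    rep("racktop","stack",(z>.108)&(z<.14),.121)
    rep("racktop2","stack",(z>.115)&(z<.135)&(g>190),.121)
    m=reg(B["stack"])&(z>.035)&(z<.055); print(n,"lid",rect(P,m))
    m=reg(B["stack"])&(z>.065)&(z<.095); print(n,"blk/jar",m.sum())
    m=reg(B["bot"])&(z>.09); print(n,"bottle",m.sum(),np.round(np.nanmean(P[m],0),4))
E
python3 m.py
python3 - <<'E'
import cv2
a=cv2.imread("pics/top0.png")[190:260,265:360]; b=cv2.imread("pics/side0.png")[175:265,310:390]
cv2.imwrite("pics/st.png",cv2.resize(a,None,fx=7,fy=7,interpolation=cv2.INTER_CUBIC)); cv2.imwrite("pics/ss.png",cv2.resize(b,None,fx=6,fy=6,interpolation=cv2.INTER_CUBIC))
E
```

```text
top narrow 1497 (array([395.1, 339.6]), 160.1, 71.2, -9.7) depth med [394.6 341.    3. ]
top wide 2939 (array([ 383.9, -351.8]), 194.7, 108.0, -12.7) depth med [ 382.9 -352.5    3.2]
top plate 1666 (array([ 639.1, -236.3]), 113.4, 112.2, 78.4) depth med [ 638.7 -237.    60.2]
top pan 1195 (array([639. , 230.6]), 110.1, 105.2, 0.3) depth med [636.7 230.5  41.9]
top housing 2872 (array([616.3, 224.6]), 175.6, 129.7, 13.1) depth med [613.2 222.8  32.5]
top hhousing 2507 (array([ 623.7, -233.4]), 155.0, 123.8, -11.6) depth med [ 623.  -232.7   58.7]
top racktop 535 (array([474.6,  23.1]), 115.6, 29.3, -71.0) depth med [474.6  23.2 121.5]
top racktop2 522 (array([475. ,  23.2]), 115.6, 28.4, -71.0) depth med [474.8  23.2 121.6]
top lid (array([477.7,  20.7]), 150.1, 64.8, -70.0)
top blk/jar 366
top bottle 98 [ 0.7024 -0.0139  0.1096]
side narrow 2157 (array([393.8, 340.2]), 158.6, 70.1, -10.1) depth med [391.  339.9   3.7]
side wide 1680 (array([ 382.9, -350.4]), 195.2, 116.5, -12.6) depth med [ 379.5 -353.3    2.9]
side plate 987 (array([ 635. , -231.7]), 117.6, 113.8, 78.2) depth med [ 634.7 -231.6   59.5]
side pan 1392 (array([633.8, 233. ]), 108.9, 105.7, 19.2) depth med [633.5 234.5  41.8]
side housing 3389 (array([612.5, 231.4]), 175.4, 133.2, 13.3) depth med [608.9 237.6  32.2]
side hhousing 1601 (array([ 622., -229.]), 152.5, 136.4, -11.8) depth med [ 618.2 -221.    57.6]
side racktop 450 (array([470.4,  31.5]), 122.5, 28.5, -70.8) depth med [469.7  35.  121.5]
side racktop2 380 (array([470.9,  27. ]), 114.1, 27.0, -72.0) depth med [470.3  32.3 121.5]
side lid (array([474.5,  23.5]), 153.5, 64.3, -69.8)
side blk/jar 424
side bottle 104 [ 0.6997 -0.0078  0.1077]
```

View pics/st.png

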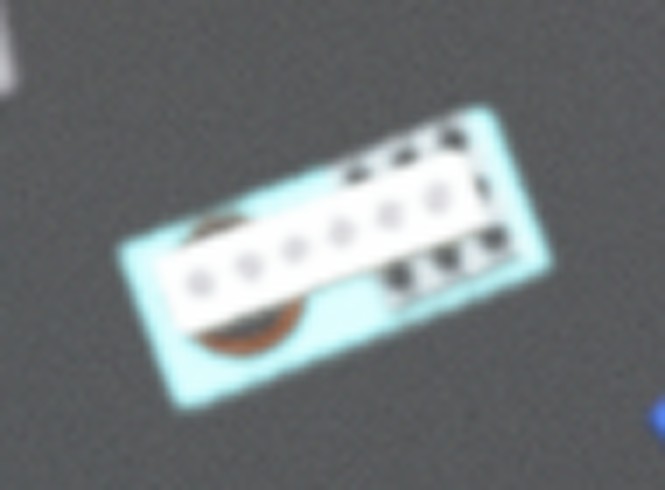

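View pics/ss.png

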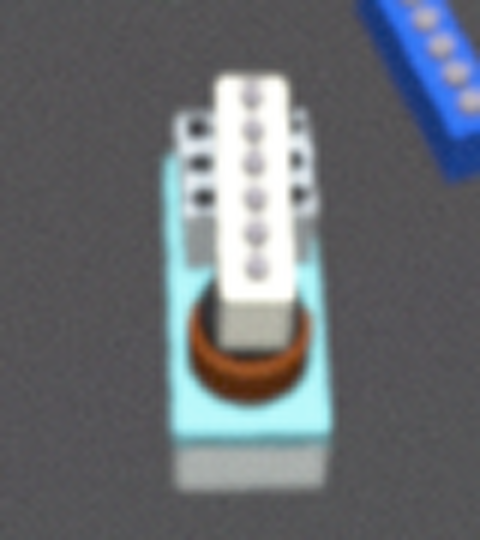

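Measured: rack about (0.474, 0.024), axis −71°, top 0.121. The jar lies under its +y end and the block under its −y end. Heights and sizes match the spec. Next: move planner.

```bash
cat > g.py <<'E'
# usage: g.py x y z jawangle_deg  -> normalized shift/turn from present pose (jaw direction angle mod 180, nearest)
import sys
from h import *
from bench import sensors
s=sensors.get_state(); T=tool(s); A=T[:3,:3]
print("t %.2f pos"%s["t"],np.round(s["position"],4),"tool x",np.round(A[:,0],3),"jaw ang %.1f"%np.degrees(np.arctan2(A[1,1],A[0,1])),"q",np.round(s["joint_positions"],2),"F",np.round(s["contact_force"],1),"w %.3f"%s["grip_width"])
if len(sys.argv)>4:
    x,y,z,a=map(float,sys.argv[1:5])
    for k in (0,180):
        t=np.radians(a+k); X=np.array([0,0,-1.]);Y=np.array([np.cos(t),np.sin(t),0]);G=np.stack([X,Y,np.cross(X,Y)],1)
        rv=R.from_matrix(A.T@G).as_rotvec(); sh=A.T@(np.array([x,y,z])-s["position"])
        print("flip",k,"shift",np.round(sh/.4,4),"turn",np.round(rv/.5,4))
E
python3 g.py .474 .024 .30 19
```

```text
t 0.15 pos [ 0.1702 -0.5228  0.2308] tool x [-0.     0.001 -1.   ] jaw ang -72.0 q [-1.32  0.3   1.52 -0.    1.32 -0.07] F [-0.5 -0.2 -1. ] w 1.000
flip 0 shift [-0.1719 -1.0649 -1.1453] turn [-3.1753e+00 -1.5000e-03  1.3000e-03]
flip 180 shift [-0.1719 -1.0649 -1.1453] turn [3.1079e+00 1.3000e-03 1.5000e-03]
```

>>> {"method": "jog_arm", "body": {
  "targets": [
    [[1,-0.17,-0.42,-0.45,-1,0,0],[1,-0.17,-0.42,-0.45,-1,0,0],[1,-0.17,-0.42,-0.45,-1,0,0],[1,-0.17,-0.42,-0.45,-1,0,0],[1,-0.17,-0.42,-0.45,-1,0,0]]
  ],
  "grip_force": 30
}}

```text
t: 0.78
position: [0.2908, -0.3053, 0.3006]
tcp_rot: [1.537, 1.568, -0.786]
contact_force: [-0.1, 0.6, 0.4]
grip_width: 0.998
```

```bash
python3 g.py .46 .024 .30 19
```

```text
t 0.78 pos [ 0.2908 -0.3053  0.3006] tool x [ 0.002 -0.002 -1.   ] jaw ang -43.1 q [-0.9  -0.04  1.75  0.    1.44 -0.14] F [-0.1  0.6  0.4] w 0.998
flip 0 shift [ 0.0009 -0.2536 -0.8902] turn [-2.1676  0.0029 -0.0044]
flip 180 shift [ 0.0009 -0.2536 -0.8902] turn [ 4.1156e+00 -5.0000e-03 -3.3000e-03]
```

>>> {"method": "jog_arm", "body": {
  "targets": [
    [[1,0,-0.12,-0.44,-1,0,0],[1,0,-0.12,-0.44,-1,0,0],[1,0,-0.12,-0.44,-1,0,0],[1,0,-0.12,-0.44,-1,0,0]]
  ]
}}

```text
t: 1.27
position: [0.3762, -0.1443, 0.2989]
tcp_rot: [-2.102, 1.57, 2.36]
contact_force: [0.3, -0.9, 0.3]
grip_width: 1.006
```

```bash
python3 g.py .465 .030 .30 19
```

```text
t 1.27 pos [ 0.3762 -0.1443  0.2989] tool x [-0.  0. -1.] jaw ang -14.3 q [-0.46 -0.09  1.79  0.    1.44 -0.21] F [ 0.3 -0.9  0.3] w 1.006
flip 0 shift [-0.0026  0.1073 -0.4772] turn [-1.1629e+00 -1.0000e-03  9.0000e-04]
flip 180 shift [-0.0026  0.1073 -0.4772] turn [5.1203e+00 1.2000e-03 1.3000e-03]
```

>>> {"method": "jog_arm", "body": {
  "targets": [
    [[1,0,0.107,-0.477,-1,0,0],[1,0,0.107,-0.477,-1,0,0],[1,0,0.107,-0.477,-1,0,0],[1,0,0.107,-0.477,-1,0,0],[1,0,0.107,-0.477,-1,0,0]]
  ]
}}

```text
t: 1.9
position: [0.465, 0.0262, 0.2987]
tcp_rot: [-1.561, 1.57, -2.889]
contact_force: [0.5, -0.1, -0.2]
grip_width: 1.003
```

>>> {"method": "jog_arm", "body": {
  "targets": [
    [[1,0,0,0,-0.163,0,0],[1,0,0,0,-0.163,0,0],[1,0,0,0,-0.163,0,0]]
  ]
}}

```text
t: 2.28
position: [0.4648, 0.0262, 0.2994]
tcp_rot: [0.879, 1.571, -0.37]
contact_force: [0.1, 0.5, -0.1]
grip_width: 0.999
```

```bash
python3 g.py
cat > w.py <<'E'
import sys
from h import *
from bench import sensors, imaging
def snap(name):
    s=sensors.get_state(); d=imaging.get_image("wrist"); cv2.imwrite(f"pics/{name}.png",d["image"])
    d["W"]=tool(s)@d["T_tool_cam"]; np.savez(name+".npz",**d); return d
if __name__=="__main__": snap(sys.argv[1])
E
python3 w.py w1
```

```text
t 2.27 pos [0.4648 0.0262 0.2994] tool x [ 0. -0. -1.] jaw ang 18.4 q [-0.02  0.06  1.64 -0.    1.44 -0.34] F [ 0.1  0.5 -0.1] w 0.999
```

View pics/w1.png

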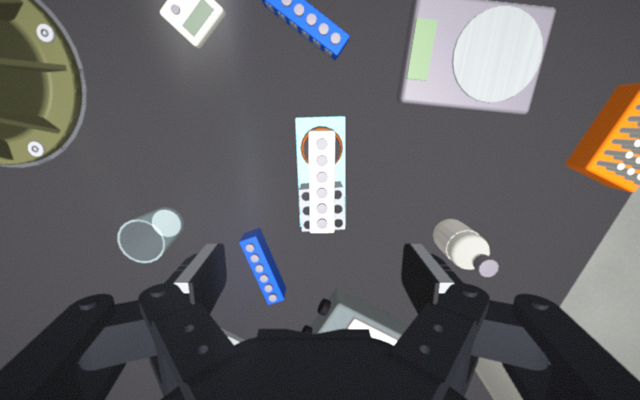

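The wrist view shows the rack bar running from (321,133) to (322,232), with the jar under its upper (+y) end and the block under its lower end.

```bash
cat > wm.py <<'E'
from h import *
d=dict(np.load("w1.npz")); P=cloud(d,d["W"]); z=P[...,2]; im=d["image"].astype(int); g=im.min(2)
reg=np.zeros((400,640),bool); reg[100:240,285:360]=1
print("bench",np.nanmedian(z[150:200,240:280]))
def planepts(d,W,h):
    Q=cloud({**d,"z_map":np.ones((400,640))},W); C=W[:3,3]; D=Q-C
    return C+D*((h-C[2])/D[...,2])[...,None]
for nm,lo,hi,h in [("rack",.112,.135,.121),("lid",.038,.055,.045),("mid",.07,.095,.085)]:
    m=reg&(z>lo)&(z<hi); print(nm,m.sum(),np.nanmedian(z[m]),rect(P,m),rect(planepts(d,d["W"],h),m))
E
python3 wm.py
```

```text
bench -0.000576844411805777
rack 2551 0.12092757778551344 (array([475.8,  24.1]), 115.7, 28.2, -71.8) (array([475.5,  24.3]), 114.8, 27.7, -71.6)
lid 1347 0.04471281070659816 (array([477.9,  21.6]), 149.8, 63.5, -70.0) (array([477.8,  21.6]), 149.7, 63.3, -70.0)
mid 1330 0.08434004387850103 (array([477.2,  20.6]), 130.4, 56.2, -69.2) (array([476.7,  20.8]), 130.5, 55.7, -68.3)
```

```bash
python3 g.py .4755 .0243 .095 18.4
```

```text
t 2.33 pos [0.4648 0.0264 0.2993] tool x [ 0. -0. -1.] jaw ang 18.5 q [-0.02  0.06  1.64 -0.    1.44 -0.34] F [-0.7 -0.4  0.1] w 1.003
flip 0 shift [0.5109 0.0236 0.0134] turn [ 0.0027  0.0002 -0.0001]
flip 180 shift [0.5109 0.0236 0.0134] turn [-6.2805e+00  2.0000e-04  4.0000e-04]
```

>>> {"method": "jog_arm", "body": {
  "targets": [
    [[1,0.1,0.0236,0.0134,0,0,0],[1,0.2,0.0236,0.0134,0,0,0],[1,0.3,0.0236,0.0134,0,0,0],[1,0.4,0.0236,0.0134,0,0,0],[1,0.46,0.0236,0.0134,0,0,0],[1,0.5,0.0236,0.0134,0,0,0],[1,0.51,0.0236,0.0134,0,0,0],[1,0.51,0.0236,0.0134,0,0,0]]
  ]
}}

```text
t: 3.32
position: [0.4759, 0.0251, 0.0958]
tcp_rot: [1.188, 1.57, -0.057]
contact_force: [-0.6, 0.3, 0.9]
grip_width: 1.0
```

>>> {"method": "jog_arm", "body": {
  "targets": [
    [[0.3,0,0,0,0,0,0],[0.3,0,0,0,0,0,0],[0.25,0,0,0,0,0,0],[0.2,0,0,0,0,0,0],[0.2,0,0,0,0,0,0],[0.2,0,0,0,0,0,0],[0.2,0,0,0,0,0,0],[0.2,0,0,0,0,0,0]]
  ]
}}

```text
t: 4.32
position: [0.4758, 0.0252, 0.0956]
tcp_rot: [1.312, 1.57, 0.067]
contact_force: [-0.3, 0.2, 5.4]
grip_width: 0.32
```

```bash
python3 g.py .4755 .0243 .25 18.4; python3 w.py w2
```

```text
t 4.33 pos [0.4758 0.0252 0.0956] tool x [ 0.001  0.    -1.   ] jaw ang 18.6 q [-0.02  0.31  1.86  0.    0.97 -0.35] F [-0.3  0.2  5.4] w 0.320
flip 0 shift [-0.3859 -0.0012  0.0019] turn [ 0.0086  0.0003 -0.0012]
flip 180 shift [-0.3859 -0.0012  0.0019] turn [-6.2746e+00  1.9000e-03  5.0000e-04]
```

View pics/w2.png

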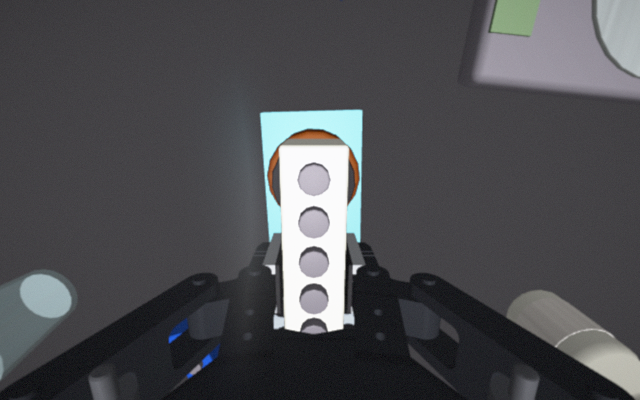

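>>> {"method": "jog_arm", "body": {
  "targets": [
    [[0.2,-0.01,0,0,0,0,0],[0.2,-0.03,0,0,0,0,0],[0.2,-0.06,0,0,0,0,0],[0.2,-0.12,0,0,0,0,0],[0.2,-0.2,0,0,0,0,0],[0.2,-0.28,0,0,0,0,0],[0.2,-0.32,0,0,0,0,0],[0.2,-0.32,0,0,0,0,0]]
  ]
}}

```text
t: 5.38
position: [0.4758, 0.0252, 0.2239]
tcp_rot: [1.236, 1.569, -0.009]
contact_force: [-0.8, 0.3, -1.6]
grip_width: 0.322
```

```bash
python3 g.py .3945 .340 .22 80; python3 w.py w3; python3 -c "
from bench import imaging; import cv2,numpy as np
for n in ['top','side']:
    d=imaging.get_image(n); cv2.imwrite(f'pics/{n}1.png',d['image']); np.savez(n+'1.npz',**d)"
```

```text
t 5.38 pos [0.4758 0.0252 0.2239] tool x [ 0.002 -0.    -1.   ] jaw ang 18.7 q [-0.02  0.14  1.73  0.    1.27 -0.35] F [-0.8  0.3 -1.6] w 0.322
flip 0 shift [ 0.0095  0.059  -0.8107] turn [-2.1415  0.0026 -0.0022]
flip 180 shift [ 0.0095  0.059  -0.8107] turn [ 4.1417e+00 -2.5000e-03 -3.0000e-03]
```

View pics/w3.png

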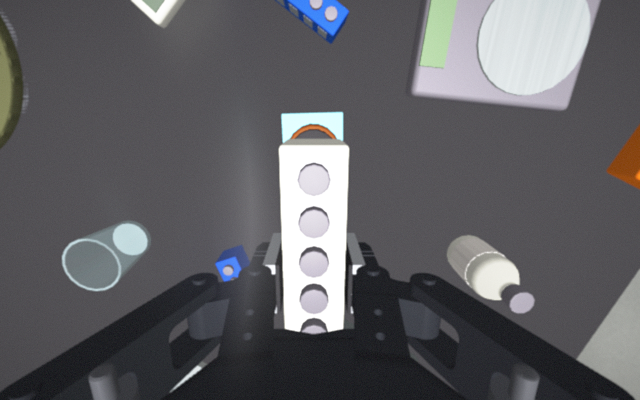

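View pics/side1.png

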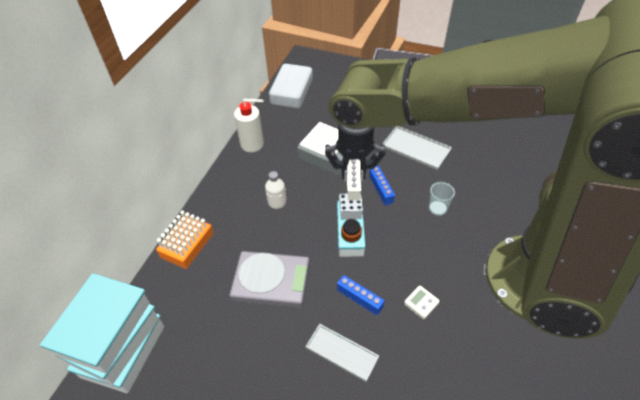

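The rack is held and lifted; the jar and block are upright on the box. Carrying it to the narrow tray.

>>> {"method": "jog_arm", "body": {
  "targets": [
    [[0.2,0,0.002,-0.03,-0.1,0,0],[0.2,0,0.005,-0.1,-0.3,0,0],[0.2,0,0.01,-0.18,-0.5,0,0],[0.2,0,0.02,-0.27,-0.75,0,0],[0.2,0,0.025,-0.36,-1,0,0],[0.2,0,0.025,-0.36,-1,0,0]]
  ]
}}

```text
t: 6.28
position: [0.438, 0.1669, 0.2228]
tcp_rot: [-2.396, 1.57, -3.135]
contact_force: [0.5, -0.4, -1.4]
grip_width: 0.322
```

```bash
python3 g.py .3945 .340 .22 80
```

```text
t 6.28 pos [0.438  0.1669 0.2228] tool x [-0.001 -0.    -1.   ] jaw ang 47.6 q [ 0.29  0.13  1.75  0.    1.26 -0.55] F [ 0.5 -0.4 -1.4] w 0.322
flip 0 shift [ 0.007   0.2465 -0.372 ] turn [-1.1294e+00 -1.7000e-03  9.0000e-04]
flip 180 shift [ 0.007   0.2465 -0.372 ] turn [5.1538e+00 1.1000e-03 2.3000e-03]
```

>>> {"method": "jog_arm", "body": {
  "targets": [
    [[0.2,0,0.025,-0.04,-0.1,0,0],[0.2,0,0.07,-0.1,-0.3,0,0],[0.2,0,0.12,-0.18,-0.5,0,0],[0.2,0,0.18,-0.27,-0.75,0,0],[0.2,0,0.23,-0.34,-1,0,0],[0.2,0,0.2465,-0.372,-1,0,0],[0.2,0,0.2465,-0.372,-1,0,0]]
  ]
}}

```text
t: 7.15
position: [0.3964, 0.3381, 0.2229]
tcp_rot: [-2.051, 1.57, -2.298]
contact_force: [-0.2, -0.0, -1.6]
grip_width: 0.325
```

```bash
python3 g.py .3945 .340 .20 80; python3 w.py w4
```

```text
t 7.15 pos [0.3964 0.3381 0.2229] tool x [-0.    -0.001 -1.   ] jaw ang 75.9 q [ 0.64  0.24  1.61 -0.    1.29 -0.69] F [-0.2 -0.  -1.6] w 0.325
flip 0 shift [ 0.0573  0.0035 -0.0057] turn [-0.1442 -0.0007  0.0013]
flip 180 shift [ 0.0573  0.0035 -0.0057] turn [6.1389e+00 2.0000e-03 1.1000e-03]
```

View pics/w4.png

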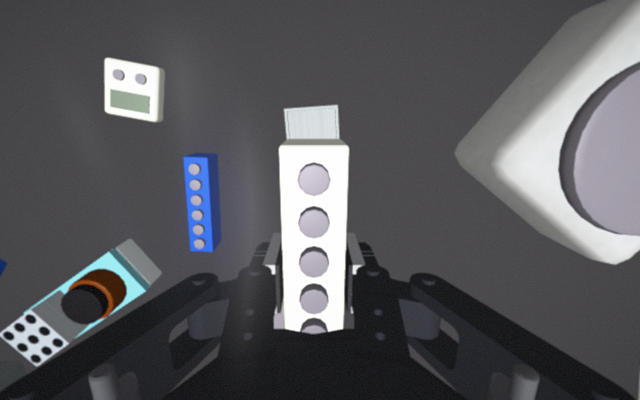

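The wrist view shows the rack held straight, with the tray's near end visible at (285–339, 106–138). I'll check that end against the top-view tray estimate.

Run:
```python
from h import *
d=dict(np.load("w4.npz")); W=d["W"]
Q=cloud({**d,"z_map":np.ones((400,640))},W); C=W[:3,3]; D=Q-C
P=C+D*((.006-C[2])/D[...,2])[...,None]
g=d["image"].min(2); reg=np.zeros((400,640),bool); reg[95:136,270:355]=1
m=reg&(g>110); c=P[m]
a=np.radians(-9.9); ax=np.array([np.cos(a),np.sin(a)]); n=np.array([-ax[1],ax[0]])
s=(c[:,:2]-[.3945,.340])@ax; l=(c[:,:2]-[.3945,.340])@n
print("end s",np.percentile(s,[0,2]),"lat",np.percentile(l,[1,50,99]), rect(P,m))
```

```text
end s [-0.0764764  -0.07571295] lat [-0.03042501  0.00198975  0.03251891] (array([336.9, 351. ]), 64.3, 35.7, 79.7)
```

>>> {"method": "jog_arm", "body": {
  "targets": [
    [[0.2,0.03,0.006,-0.005,-0.14,0,0],[0.2,0.1,0.006,-0.005,-0.14,0,0],[0.2,0.18,0.006,-0.005,-0.14,0,0],[0.2,0.26,0.006,-0.005,-0.14,0,0],[0.2,0.34,0.006,-0.005,-0.14,0,0],[0.2,0.41,0.006,-0.005,-0.14,0,0],[0.2,0.46,0.006,-0.005,-0.14,0,0],[0.2,0.48,0.006,-0.005,-0.14,0,0]]
  ]
}}

```text
t: 8.2
position: [0.3954, 0.3397, 0.0305]
tcp_rot: [-2.248, 1.569, -2.426]
contact_force: [0.7, 0.2, -0.1]
grip_width: 0.321
```

```bash
python3 g.py .3947 .341 .0136 80; python3 w.py w5
```

```text
t 8.20 pos [0.3954 0.3397 0.0305] tool x [-0.001 -0.001 -1.   ] jaw ang 79.8 q [ 0.64  0.5   1.77 -0.    0.88 -0.75] F [ 0.7  0.2 -0.1] w 0.321
flip 0 shift [ 0.0422  0.0028 -0.0021] turn [-0.0062 -0.0018  0.0023]
flip 180 shift [ 0.0422  0.0028 -0.0021] turn [6.277e+00 3.600e-03 2.900e-03]
```

View pics/w5.png

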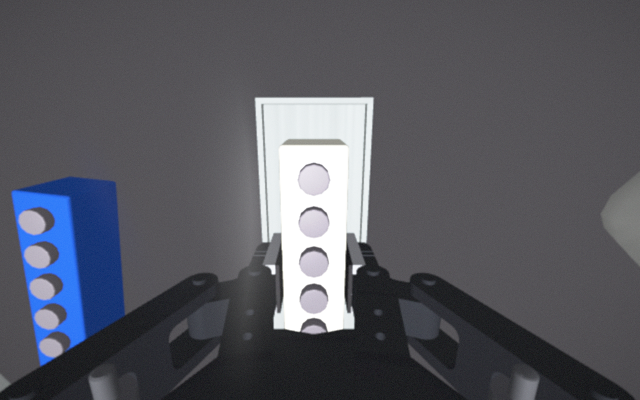

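The rack is centred between the tray's side rims (256 and 373 px). I'll lower it in small steps until the force shows contact.

>>> {"method": "jog_arm", "body": {
  "targets": [
    [[0.2,0.015,0.002,-0.001,0,0,0],[0.2,0.025,0.002,-0.001,0,0,0],[0.2,0.032,0.002,-0.001,0,0,0],[0.2,0.038,0.002,-0.001,0,0,0],[0.2,0.038,0.002,-0.001,0,0,0]]
  ]
}}

```text
t: 8.88
position: [0.3949, 0.3419, 0.016]
tcp_rot: [-2.355, 1.571, -2.53]
contact_force: [-0.8, -0.1, -1.6]
grip_width: 0.324
```

>>> {"method": "jog_arm", "body": {
  "targets": [
    [[0.2,0.002,0,0,0,0,0],[0.2,0.003,0,0,0,0,0],[0.2,0.003,0,0,0,0,0]]
  ]
}}

```text
t: 9.25
position: [0.3949, 0.3419, 0.0149]
tcp_rot: [1.22, 1.571, 1.045]
contact_force: [1.2, 0.0, -0.0]
grip_width: 0.322
```

>>> {"method": "jog_arm", "body": {
  "targets": [
    [[0.2,0.002,0,0,0,0,0],[0.2,0.003,0,0,0,0,0],[0.2,0.003,0,0,0,0,0]]
  ]
}}

```text
t: 9.62
position: [0.3949, 0.3419, 0.0137]
tcp_rot: [-2.516, 1.571, -2.691]
contact_force: [-0.2, 0.6, 0.1]
grip_width: 0.327
```

>>> {"method": "jog_arm", "body": {
  "targets": [
    [[0.2,0.002,0,0,0,0,0],[0.2,0.0025,0,0,0,0,0],[0.2,0.0025,0,0,0,0,0]]
  ]
}}

```text
t: 10.0
position: [0.395, 0.3419, 0.0136]
tcp_rot: [0.439, 1.571, 0.264]
contact_force: [-5.0, -4.6, 14.4]
grip_width: 0.317
```

>>> {"method": "jog_arm", "body": {
  "targets": [
    [[0.4,-0.001,0,0,0,0,0],[0.5,-0.001,0,0,0,0,0],[0.6,-0.001,0,0,0,0,0],[0.6,-0.001,0,0,0,0,0],[0.6,-0.001,0,0,0,0,0]]
  ]
}}

```text
t: 10.62
position: [0.3949, 0.3419, 0.013]
tcp_rot: [-2.229, 1.571, -2.404]
contact_force: [0.4, -0.1, 0.5]
grip_width: 0.606
```

>>> {"method": "jog_arm", "body": {
  "targets": [
    [[0.6,-0.03,0,0,0,0,0],[0.6,-0.1,0,0,0,0,0],[0.6,-0.2,0,0,0,0,0],[0.8,-0.35,0,0,0,0,0],[1,-0.5,0,0,0,0,0],[1,-0.6,0,0,0,0,0],[1,-0.6,0,0,0,0,0]]
  ]
}}

```text
t: 11.5
position: [0.3955, 0.3423, 0.257]
tcp_rot: [0.815, 1.564, 0.64]
contact_force: [-0.5, -0.7, -0.5]
grip_width: 1.003
```

```bash
python3 g.py .47 .024 .25 20; python3 w.py w6
```

```text
t 11.50 pos [0.3955 0.3423 0.257 ] tool x [ 0.005  0.004 -1.   ] jaw ang 80.0 q [ 0.64  0.22  1.56 -0.    1.35 -0.75] F [-0.5 -0.7 -0.5] w 1.003
flip 0 shift [ 0.0155 -0.7513  0.322 ] turn [ 2.0929  0.0031 -0.0132]
flip 180 shift [ 0.0155 -0.7513  0.322 ] turn [-4.1902e+00  1.5200e-02  3.6000e-03]
```

View pics/w6.png

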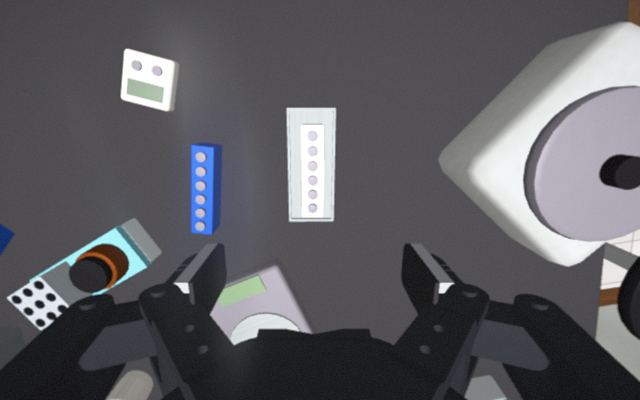

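The rack sits flat in the narrow tray (301–326, 124–217 inside 286–337, 107–221) and is released. Back to the stack.

>>> {"method": "jog_arm", "body": {
  "targets": [
    [[1,0.01,-0.375,0.16,1,0,0],[1,0.01,-0.375,0.16,1,0,0],[1,0.01,-0.375,0.16,1,0,0],[1,0.01,-0.375,0.16,1,0,0]]
  ]
}}

```text
t: 12.05
position: [0.4318, 0.181, 0.2482]
tcp_rot: [-2.054, 1.569, -2.734]
contact_force: [-0.3, 0.7, -0.6]
grip_width: 0.998
```

```bash
python3 g.py .47 .024 .25 20
python3 - <<'E'
from h import *
from bench import imaging
d=imaging.get_image("top"); cv2.imwrite("pics/top2.png",d["image"]); P=cloud(d); z=P[...,2]
reg=np.zeros((400,640),bool); reg[215:300,175:225]=1
m=reg&(z>.03)&(z<.06); print(m.sum(),np.nanmedian(z[m]),rect(P,m))
E
```

```text
t 12.05 pos [0.4318 0.181  0.2482] tool x [-0.002 -0.001 -1.   ] jaw ang 51.1 q [ 0.32  0.1   1.72 -0.    1.32 -0.57] F [-0.3  0.7 -0.6] w 0.998
flip 0 shift [-0.0044 -0.2452  0.321 ] turn [ 1.0842e+00 -8.0000e-04  3.5000e-03]
flip 180 shift [-0.0044 -0.2452  0.321 ] turn [-5.199e+00 -4.700e-03 -1.000e-03]
43 0.03772337110110979 (array([399.9, 331.2]), 32.5, 10.6, -10.6)
```

>>> {"method": "jog_arm", "body": {
  "targets": [
    [[1,0,-0.245,0.32,1,0,0],[1,0,-0.245,0.32,1,0,0],[1,0,-0.245,0.32,1,0,0],[1,0,-0.245,0.32,1,0,0],[1,0,-0.245,0.32,1,0,0]]
  ]
}}

```text
t: 12.72
position: [0.4703, 0.0276, 0.2487]
tcp_rot: [-2.311, 1.57, 2.8]
contact_force: [-0.8, 0.1, 0.6]
grip_width: 0.998
```

```bash
python3 g.py .47 .024 .25 20; python3 w.py w7
cat > rk.py <<'E'
from h import *
from bench import imaging
d=imaging.get_image("top"); cv2.imwrite("pics/top3.png",d["image"]); P=cloud(d); z=P[...,2]
reg=np.zeros((400,640),bool); reg[215:300,175:225]=1
m=reg&(z>.03)&(z<.06); print("rack",m.sum(),np.nanmedian(z[m]),rect(P,m))
E
python3 rk.py
```

```text
t 12.72 pos [0.4703 0.0276 0.2487] tool x [-0.001  0.    -1.   ] jaw ang 22.8 q [-0.02  0.11  1.71  0.    1.32 -0.42] F [-0.8  0.1  0.6] w 0.998
flip 0 shift [-0.0033 -0.0042  0.0081] turn [ 0.0987 -0.0012  0.0013]
flip 180 shift [-0.0033 -0.0042  0.0081] turn [-6.1844e+00 -2.1000e-03 -1.8000e-03]
rack 479 0.03959088317477355 (array([397.4, 340.3]), 115.5, 29.2, -10.7)
```

View pics/w7.png

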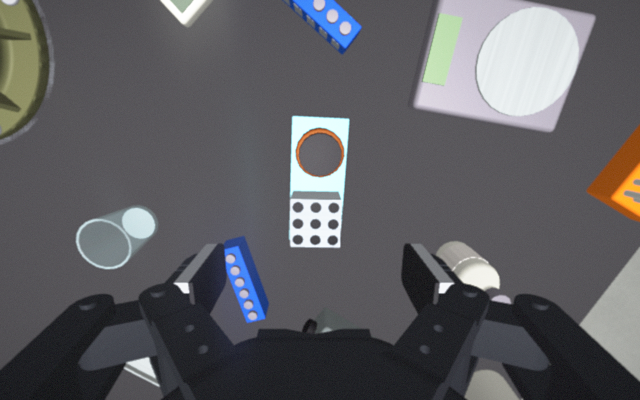

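The rack is about 3 mm off the tray centre, well within 22 mm. The wrist view now shows the block at (315,221) and the jar at (320,153), both on the lid.

Run:
```python
from h import *
d=dict(np.load("w7.npz")); P=cloud(d,d["W"]); z=P[...,2]
def reg(a,b,c,e):
    m=np.zeros((400,640),bool); m[b:e,a:c]=1; return m
for nm,r,lo,hi in [("blk",(280,185,352,255),.078,.095),("cap",(290,120,352,182),.078,.095),("amber",(290,115,352,190),.066,.095),("lid",(280,105,360,255),.035,.055)]:
    m=reg(*r)&(z>lo)&(z<hi); q=(P[m][:,:2]*1000).astype(np.float32)
    print(nm,m.sum(),round(float(np.nanmedian(z[m])),4),rect(P,m), cv2.minEnclosingCircle(q), q.mean(0))
```

```text
blk 2486 0.0846 (array([490.6, -14.3]), 56.3, 55.9, -68.3) ((490.34686279296875, -13.985594749450684), 38.689369201660156) [489.74945  -12.950157]
cap 1448 0.0846 (array([465.7,  57.5]), 43.7, 43.5, 22.8) ((465.5274963378906, 57.199012756347656), 22.453710556030273) [465.23346  57.75206]
amber 1921 0.0843 (array([465.2,  57.7]), 52.7, 52.5, -21.6) ((465.44598388671875, 57.33730697631836), 26.827777862548828) [464.45255  58.9681 ]
lid 2210 0.0447 (array([477.8,  22.5]), 148.9, 64.1, -69.8) ((477.3266296386719, 22.04843521118164), 80.49703216552734) [467.26508  48.59096]
```

```bash
python3 g.py .4905 -.0142 .053 21.7
```

```text
t 12.82 pos [0.4703 0.0278 0.2489] tool x [-0.  0. -1.] jaw ang 22.8 q [-0.02  0.11  1.71  0.    1.32 -0.42] F [ 0.  -0.1  0. ] w 0.998
flip 0 shift [0.4898 0.006  0.1165] turn [ 0.0398 -0.0006  0.0006]
flip 180 shift [0.4898 0.006  0.1165] turn [-6.2433e+00 -9.0000e-04 -1.0000e-03]
```

>>> {"method": "jog_arm", "body": {
  "targets": [
    [[1,0.04,0.006,0.1165,0.04,0,0],[1,0.12,0.006,0.1165,0.04,0,0],[1,0.22,0.006,0.1165,0.04,0,0],[1,0.32,0.006,0.1165,0.04,0,0],[1,0.4,0.006,0.1165,0.04,0,0],[1,0.46,0.006,0.1165,0.04,0,0],[1,0.485,0.006,0.1165,0.04,0,0],[1,0.49,0.006,0.1165,0.04,0,0]]
  ]
}}

```text
t: 13.82
position: [0.4907, -0.015, 0.0531]
tcp_rot: [-2.168, 1.571, 2.921]
contact_force: [0.2, -0.6, 0.5]
grip_width: 1.002
```

```bash
python3 g.py .4905 -.0142 .053 21.7
```

```text
t 13.82 pos [ 0.4907 -0.015   0.0531] tool x [-0.  0. -1.] jaw ang 21.6 q [-0.11  0.41  1.85  0.    0.89 -0.48] F [ 0.2 -0.6  0.5] w 1.002
flip 0 shift [ 0.0003  0.0003 -0.0021] turn [-0.004  -0.0002  0.0003]
flip 180 shift [ 0.0003  0.0003 -0.0021] turn [6.2792e+00 5.0000e-04 3.0000e-04]
```

>>> {"method": "jog_arm", "body": {
  "targets": [
    [[0.85,0,0,0,0,0,0],[0.75,0,0,0,0,0,0],[0.7,0,0,0,0,0,0],[0.65,0,0,0,0,0,0],[0.55,0,0,0,0,0,0],[0.55,0,0,0,0,0,0],[0.55,0,0,0,0,0,0]]
  ],
  "grip_force": 45
}}

```text
t: 14.7
position: [0.4908, -0.0157, 0.0536]
tcp_rot: [0.949, 1.57, -0.246]
contact_force: [-3.2, -0.6, 7.8]
grip_width: 0.643
```

```bash
python3 g.py; python3 w.py w8
```

```text
t 14.70 pos [ 0.4908 -0.0157  0.0536] tool x [ 0. -0. -1.] jaw ang 21.5 q [-0.11  0.4   1.85 -0.    0.89 -0.48] F [-3.2 -0.6  7.8] w 0.643
```

View pics/w8.png

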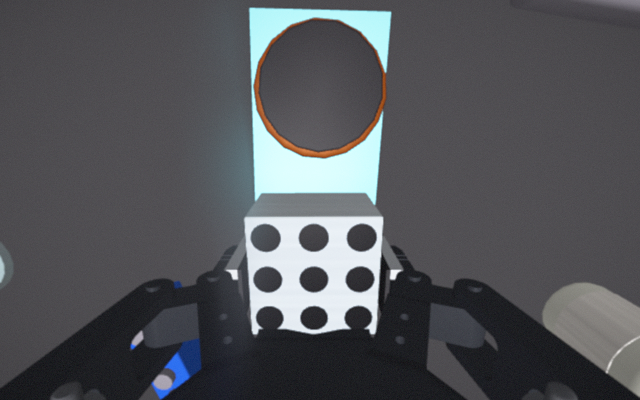

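>>> {"method": "jog_arm", "body": {
  "targets": [
    [[0.55,-0.01,0,0,0,0,0],[0.55,-0.03,0,0,0,0,0],[0.55,-0.06,0,0,0,0,0],[0.55,-0.12,0,0,0,0,0],[0.55,-0.2,0,0,0,0,0],[0.55,-0.28,0,0,0,0,0],[0.55,-0.35,0,0,0,0,0],[0.55,-0.37,0,0,0,0,0]]
  ]
}}

```text
t: 15.75
position: [0.4911, -0.0156, 0.203]
tcp_rot: [1.08, 1.568, -0.115]
contact_force: [-0.2, 0.2, -5.0]
grip_width: 0.643
```

```bash
python3 g.py .637 -.234 .20 -11.6; python3 w.py w9
```

```text
t 15.75 pos [ 0.4911 -0.0156  0.203 ] tool x [ 0.003 -0.    -1.   ] jaw ang 21.5 q [-0.11  0.19  1.72 -0.    1.22 -0.48] F [-0.2  0.2 -5. ] w 0.643
flip 0 shift [0.0089 0.1392 0.6417] turn [ 1.156   0.0012 -0.0061]
flip 180 shift [0.0089 0.1392 0.6417] turn [-5.1272e+00  8.0000e-03  1.6000e-03]
```

View pics/w9.png

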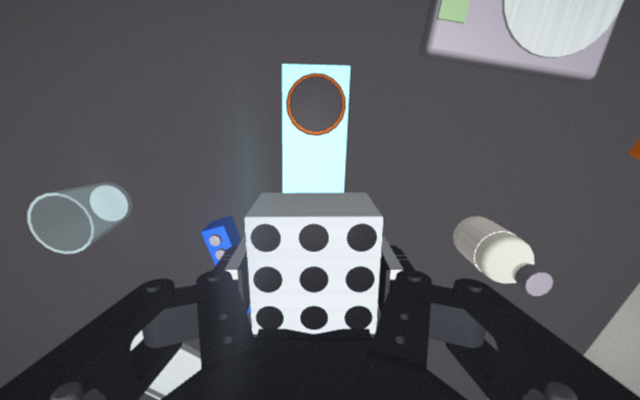

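The block is held and the jar is undisturbed on the lid at (316,104). Carrying the block to the hot plate.

>>> {"method": "jog_arm", "body": {
  "targets": [
    [[0.55,0,0.006,0.03,0.05,0,0],[0.55,0,0.017,0.08,0.15,0,0],[0.55,0,0.03,0.15,0.27,0,0],[0.55,0,0.05,0.23,0.4,0,0],[0.55,0,0.07,0.32,0.58,0,0],[0.55,0,0.09,0.41,0.75,0,0],[0.55,0,0.11,0.5,0.9,0,0],[0.55,0,0.122,0.56,1,0,0]]
  ]
}}

```text
t: 16.8
position: [0.6186, -0.2089, 0.1992]
tcp_rot: [-1.731, 1.569, 2.851]
contact_force: [0.4, 0.3, -3.9]
grip_width: 0.649
```

```bash
python3 g.py .637 -.234 .20 -11.6
```

```text
t 16.80 pos [ 0.6186 -0.2089  0.1992] tool x [-0.002  0.001 -1.   ] jaw ang -7.5 q [-0.38  0.56  1.23 -0.    1.35 -0.25] F [ 0.4  0.3 -3.9] w 0.649
flip 0 shift [-0.0022  0.0536  0.0562] turn [ 0.1447 -0.0005  0.004 ]
flip 180 shift [-0.0022  0.0536  0.0562] turn [-6.1385e+00 -6.1000e-03 -8.0000e-04]
```

>>> {"method": "jog_arm", "body": {
  "targets": [
    [[0.55,0,0.03,0.03,0.07,0,0],[0.55,0,0.05,0.05,0.14,0,0],[0.55,0,0.054,0.056,0.145,0,0],[0.55,0,0.054,0.056,0.145,0,0]]
  ]
}}

```text
t: 17.3
position: [0.6367, -0.231, 0.2008]
tcp_rot: [-1.865, 1.57, 2.651]
contact_force: [-0.0, 0.2, -3.7]
grip_width: 0.647
```

```bash
python3 w.py w10; python3 g.py .637 -.234 .075 -11.6;python3 - <<'E'
from h import *
d=dict(np.load("w10.npz")); P=cloud(d,d["W"]); z=P[...,2]; g=d["image"].min(2)
m=(z>.054)&(z<.068); print(m.sum(), np.nanmedian(z[m]),rect(P,m))
a=np.radians(-11.6); ax=np.array([np.cos(a),np.sin(a)]); n=np.array([-ax[1],ax[0]])
q=P[m][:,:2]-[.637,-.234]; print(np.percentile(q@ax,[.3,2,98,99.7]),np.percentile(q@n,[.3,2,98,99.7]))
E
```

```text
t 17.35 pos [ 0.6367 -0.2308  0.201 ] tool x [-0.  0. -1.] jaw ang -11.3 q [-0.4   0.61  1.14  0.    1.39 -0.21] F [-0.8 -0.1 -3.9] w 0.646
flip 0 shift [0.315  0.0024 0.0078] turn [ 0.0117 -0.0002  0.0004]
flip 180 shift [0.315  0.0024 0.0078] turn [-6.2715e+00 -7.0000e-04 -3.0000e-04]
8608 0.0593914379700303 (array([ 738.4, -324.2]), 327.7, 286.7, -85.1)
[-0.05164204 -0.0491128   0.28544692  0.29567103] [-0.18349162 -0.16683423  0.09781708  0.11214242]
```

View pics/w10.png

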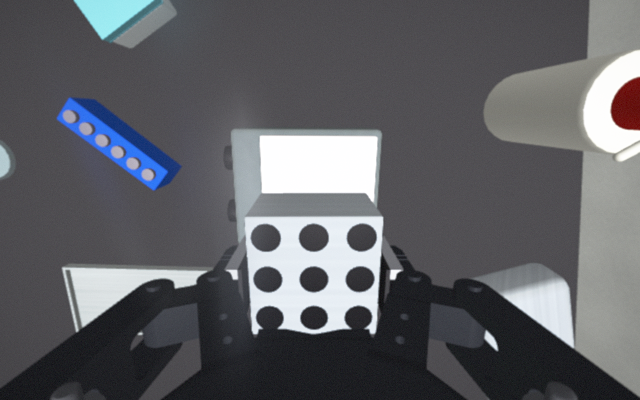

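Run:
```python
from h import *
d=dict(np.load("w10.npz")); W=d["W"]; P=cloud(d,W); z=P[...,2]; g=d["image"].min(2)
Q=cloud({**d,"z_map":np.ones((400,640))},W); C=W[:3,3]; D=Q-C
PP=C+D*((.060-C[2])/D[...,2])[...,None]
r=np.zeros((400,640),bool); r[125:192,240:390]=1
m=r&(g>225)
a=np.radians(-11.6); ax=np.array([np.cos(a),np.sin(a)]); n=np.array([-ax[1],ax[0]])
for X in (P,PP):
    q=X[m][:,:2]-[.637,-.234]; print(m.sum(),np.nanmedian(z[m]),np.percentile(q@ax,[.5,2,98,99.5]),np.percentile(q@n,[2,98,99.5]))
```

```text
6431 0.05954745970697492 [nan nan nan nan] [nan nan nan]
6431 0.05954745970697492 [-0.05125701 -0.04954964  0.05667654  0.05833632] [0.00010086 0.05196222 0.05276576]
```

```bash
python3 g.py .6388 -.238 .080 -11.6
```

```text
t 17.35 pos [ 0.6367 -0.2308  0.201 ] tool x [-0.  0. -1.] jaw ang -11.3 q [-0.4   0.61  1.14  0.    1.39 -0.21] F [-0.8 -0.1 -3.9] w 0.646
flip 0 shift [0.3025 0.0088 0.0167] turn [ 0.0117 -0.0002  0.0004]
flip 180 shift [0.3025 0.0088 0.0167] turn [-6.2715e+00 -7.0000e-04 -3.0000e-04]
```

>>> {"method": "jog_arm", "body": {
  "targets": [
    [[0.55,0.02,0.009,0.017,0.01,0,0],[0.55,0.06,0.009,0.017,0.01,0,0],[0.55,0.12,0.009,0.017,0.01,0,0],[0.55,0.18,0.009,0.017,0.01,0,0],[0.55,0.24,0.009,0.017,0.01,0,0],[0.55,0.28,0.009,0.017,0.01,0,0],[0.55,0.302,0.009,0.017,0.01,0,0],[0.55,0.302,0.009,0.017,0.01,0,0]]
  ]
}}

```text
t: 18.35
position: [0.6389, -0.2383, 0.0799]
tcp_rot: [-1.814, 1.57, 2.697]
contact_force: [0.1, 0.1, -3.6]
grip_width: 0.644
```

>>> {"method": "jog_arm", "body": {
  "targets": [
    [[0.55,0.008,0,0,0,0,0],[0.55,0.016,0,0,0,0,0],[0.55,0.022,0,0,0,0,0],[0.55,0.022,0,0,0,0,0]]
  ]
}}

```text
t: 18.85
position: [0.639, -0.2383, 0.0713]
tcp_rot: [-1.906, 1.571, 2.605]
contact_force: [-0.0, 0.1, -4.0]
grip_width: 0.645
```

```bash
python3 g.py .6388 -.238 .0686 -11.6; python3 w.py w11
```

```text
t 18.85 pos [ 0.639  -0.2383  0.0713] tool x [-0.  0. -1.] jaw ang -11.6 q [-0.41  0.74  1.24  0.    1.16 -0.21] F [-0.   0.1 -4. ] w 0.645
flip 0 shift [ 0.0068 -0.0005 -0.0007] turn [ 0.001  -0.0002  0.0005]
flip 180 shift [ 0.0068 -0.0005 -0.0007] turn [-6.2822e+00 -8.0000e-04 -3.0000e-04]
```

View pics/w11.png

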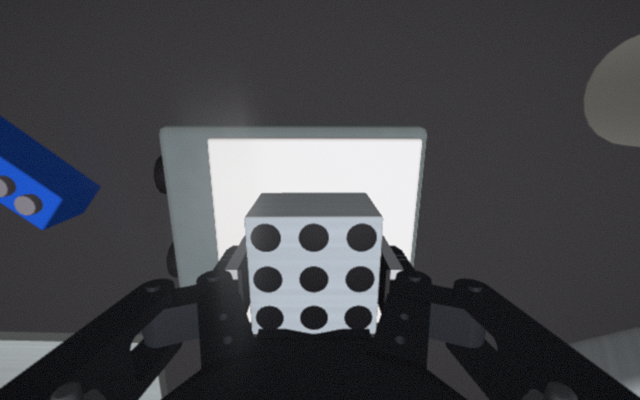

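The block is centred on the white plate (208–422 px). Lowering it the last few millimetres.

>>> {"method": "jog_arm", "body": {
  "targets": [
    [[0.55,0.002,0,0,0,0,0],[0.55,0.004,0,0,0,0,0],[0.55,0.004,0,0,0,0,0]]
  ]
}}

```text
t: 19.27
position: [0.639, -0.2383, 0.0698]
tcp_rot: [-1.705, 1.571, 2.805]
contact_force: [0.6, 0.3, -3.4]
grip_width: 0.647
```

>>> {"method": "jog_arm", "body": {
  "targets": [
    [[0.55,0.0015,0,0,0,0,0],[0.55,0.003,0,0,0,0,0],[0.55,0.003,0,0,0,0,0]]
  ]
}}

```text
t: 19.65
position: [0.6391, -0.2384, 0.0688]
tcp_rot: [1.514, 1.571, -0.258]
contact_force: [-0.5, -0.4, -3.6]
grip_width: 0.647
```

>>> {"method": "jog_arm", "body": {
  "targets": [
    [[0.55,0.0015,0,0,0,0,0],[0.55,0.003,0,0,0,0,0],[0.55,0.003,0,0,0,0,0]]
  ]
}}

```text
t: 20.02
position: [0.6391, -0.2384, 0.0687]
tcp_rot: [1.302, 1.57, -0.471]
contact_force: [-6.4, 3.2, 8.0]
grip_width: 0.645
```

Contact (Fz went from −3.6 to +8). Opening and backing off.

>>> {"method": "jog_arm", "body": {
  "targets": [
    [[0.7,-0.0005,0,0,0,0,0],[0.8,-0.0005,0,0,0,0,0],[0.95,-0.0005,0,0,0,0,0],[1,-0.0005,0,0,0,0,0],[1,-0.0005,0,0,0,0,0]]
  ]
}}

```text
t: 20.65
position: [0.639, -0.2384, 0.0676]
tcp_rot: [-0.47, 1.571, -2.243]
contact_force: [0.3, -0.7, -0.6]
grip_width: 1.002
```

>>> {"method": "jog_arm", "body": {
  "targets": [
    [[1,-0.03,0,0,0,0,0],[1,-0.1,0,0,0,0,0],[1,-0.2,0,0,0,0,0],[1,-0.32,0,0,0,0,0],[1,-0.44,0,0,0,0,0],[1,-0.44,0,0,0,0,0]]
  ]
}}

```text
t: 21.4
position: [0.64, -0.2388, 0.2494]
tcp_rot: [1.36, 1.562, -0.413]
contact_force: [0.5, -0.1, -0.7]
grip_width: 0.997
```

```bash
python3 g.py .4655 .0573 .25 20; python3 w.py w12;python3 - <<'E'
from h import *
d=dict(np.load("w12.npz")); W=d["W"]; P=cloud(d,W); z=P[...,2]
r=np.zeros((400,640),bool); r[80:260,200:420]=1
for lo,hi in((.09,.112),(.054,.066)):
    m=r&(z>lo)&(z<hi); print(m.sum(),np.nanmedian(z[m]),rect(P,m))
E
```

```text
t 21.40 pos [ 0.64   -0.2388  0.2494] tool x [ 0.008 -0.003 -1.   ] jaw ang -11.6 q [-0.41  0.59  1.06 -0.    1.48 -0.21] F [ 0.5 -0.1 -0.7] w 0.997
flip 0 shift [-0.0072 -0.5758 -0.6376] turn [-1.1021  0.0079 -0.0149]
flip 180 shift [-0.0072 -0.5758 -0.6376] turn [ 5.1811 -0.0198 -0.0104]
3017 0.09952324780841554 (array([ 639.8, -236.8]), 56.0, 55.6, -11.4)
6161 0.05945554420461657 (array([ 640. , -237.3]), 112.2, 111.4, -11.6)
```

View pics/w12.png

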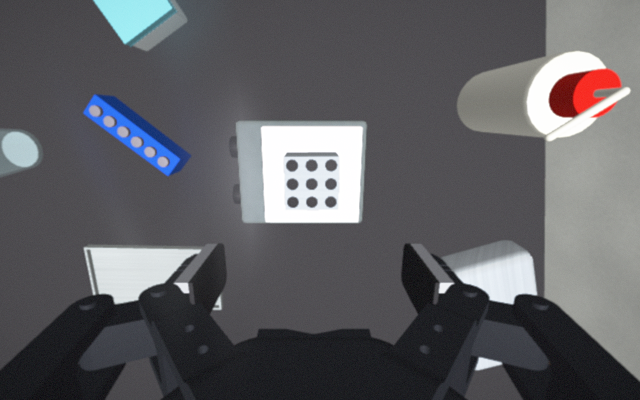

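The block is within 1 mm of the plate centre, flat, with its top at 0.0995. Now the jar.

>>> {"method": "jog_arm", "body": {
  "targets": [
    [[1,0,-0.34,-0.38,-0.65,0,0],[1,0,-0.34,-0.38,-0.65,0,0],[1,0,-0.34,-0.38,-0.65,0,0],[1,0,-0.34,-0.38,-0.65,0,0],[1,0,-0.34,-0.38,-0.65,0,0]]
  ]
}}

```text
t: 22.08
position: [0.5362, -0.0618, 0.2437]
tcp_rot: [-0.471, 1.571, -1.918]
contact_force: [0.8, -0.4, 0.9]
grip_width: 0.999
```

```bash
python3 g.py .46 .055 .25 20
```

```text
t 22.07 pos [ 0.5362 -0.0618  0.2437] tool x [-0. -0. -1.] jaw ang 7.1 q [-0.18  0.27  1.53 -0.    1.34 -0.31] F [ 0.8 -0.4  0.9] w 0.999
flip 0 shift [-0.0158 -0.1529 -0.3134] turn [-4.501e-01  2.000e-04  1.000e-04]
flip 180 shift [-0.0158 -0.1529 -0.3134] turn [ 5.8331e+00  2.0000e-04 -3.0000e-04]
```

>>> {"method": "jog_arm", "body": {
  "targets": [
    [[1,-0.016,-0.153,-0.313,-0.45,0,0],[1,-0.016,-0.153,-0.313,-0.45,0,0],[1,-0.016,-0.153,-0.313,-0.45,0,0],[1,-0.016,-0.153,-0.313,-0.45,0,0]]
  ]
}}

```text
t: 22.58
position: [0.4609, 0.0541, 0.2501]
tcp_rot: [0.255, 1.57, -0.968]
contact_force: [0.2, 0.5, 0.3]
grip_width: 1.0
```

```bash
python3 w.py w13
python3 - <<'E'
from h import *
d=dict(np.load("w13.npz")); P=cloud(d,d["W"]); z=P[...,2]
r=np.zeros((400,640),bool); r[80:250,260:380]=1
for nm,lo,hi in [("cap",.078,.095),("lid",.035,.055)]:
    m=r&(z>lo)&(z<hi); q=(P[m][:,:2]*1000).astype(np.float32)
    print(nm,m.sum(),round(float(np.nanmedian(z[m])),4),rect(P,m), cv2.minEnclosingCircle(q))
E
python3 g.py .4655 .0573 .052 20
```

```text
cap 1356 0.0846 (array([465. ,  57.2]), 44.2, 43.7, -69.5) ((465.2837829589844, 57.34672927856445), 22.377239227294922)
lid 3853 0.0445 (array([475.7,  28.3]), 136.8, 64.1, -69.8) ((475.85833740234375, 28.45943832397461), 74.75970458984375)
t 22.62 pos [0.4611 0.0536 0.25  ] tool x [-0. -0. -1.] jaw ang 19.9 q [ 0.04  0.09  1.73 -0.    1.32 -0.31] F [ 1.2 -0.1  0.9] w 1.002
flip 0 shift [ 0.4949  0.0135 -0.0051] turn [-0.0041  0.0004  0.0003]
flip 180 shift [ 0.4949  0.0135 -0.0051] turn [ 6.2791e+00  4.0000e-04 -7.0000e-04]
```

View pics/w13.png

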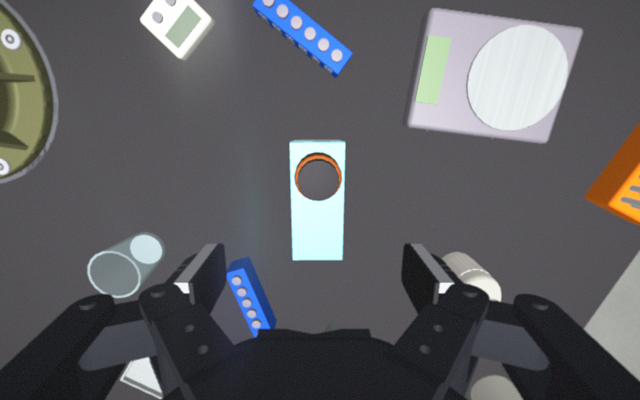

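Jar at (0.4653, 0.0573). Descending so the pads hold the amber body.

>>> {"method": "jog_arm", "body": {
  "targets": [
    [[1,0.04,0.0135,-0.005,0,0,0],[1,0.12,0.0135,-0.005,0,0,0],[1,0.22,0.0135,-0.005,0,0,0],[1,0.32,0.0135,-0.005,0,0,0],[1,0.4,0.0135,-0.005,0,0,0],[1,0.46,0.0135,-0.005,0,0,0],[1,0.495,0.0135,-0.005,0,0,0],[1,0.502,0.0135,-0.005,0,0,0]]
  ]
}}

```text
t: 23.62
position: [0.4644, 0.0579, 0.0482]
tcp_rot: [-1.856, 1.569, -3.08]
contact_force: [0.7, 0.7, 0.8]
grip_width: 1.001
```

>>> {"method": "jog_arm", "body": {
  "targets": [
    [[0.85,0.002,0,0,0,0,0],[0.75,0.002,0,0,0,0,0],[0.7,0.002,0,0,0,0,0],[0.65,0.002,0,0,0,0,0],[0.55,0.002,0,0,0,0,0],[0.55,0.002,0,0,0,0,0],[0.55,0.002,0,0,0,0,0]]
  ],
  "grip_force": 35
}}

```text
t: 24.5
position: [0.4647, 0.0583, 0.049]
tcp_rot: [1.269, 1.57, 0.047]
contact_force: [-2.7, -0.8, 7.9]
grip_width: 0.622
```

```bash
python3 g.py; python3 w.py w14
```

```text
t 24.50 pos [0.4647 0.0583 0.049 ] tool x [ 0.  0. -1.] jaw ang 19.9 q [ 0.05  0.37  1.91 -0.    0.86 -0.3 ] F [-2.7 -0.8  7.9] w 0.622
```

View pics/w14.png

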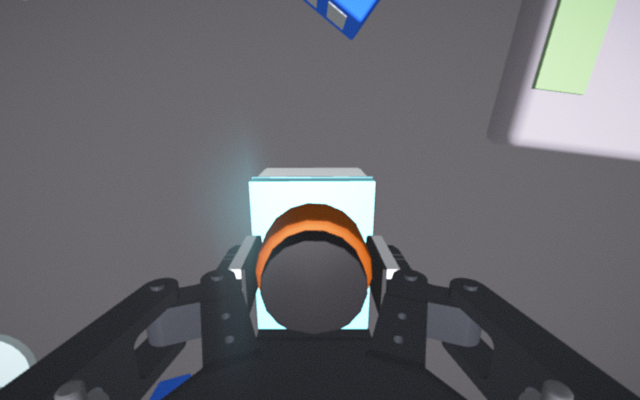

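The pads hold the amber body (0.622 × 85 mm ≈ 54 mm on the scale of the earlier grips). Lifting.

>>> {"method": "jog_arm", "body": {
  "targets": [
    [[0.55,-0.01,0,0,0,0,0],[0.55,-0.03,0,0,0,0,0],[0.55,-0.06,0,0,0,0,0],[0.55,-0.12,0,0,0,0,0],[0.55,-0.2,0,0,0,0,0],[0.55,-0.28,0,0,0,0,0],[0.55,-0.35,0,0,0,0,0],[0.55,-0.37,0,0,0,0,0]]
  ]
}}

```text
t: 25.55
position: [0.465, 0.0583, 0.1984]
tcp_rot: [1.271, 1.568, 0.048]
contact_force: [-0.1, -0.4, -1.4]
grip_width: 0.621
```

```bash
python3 g.py .638 .231 .19 20; python3 w.py w15
```

```text
t 25.55 pos [0.465  0.0583 0.1984] tool x [ 0.003  0.    -1.   ] jaw ang 19.9 q [ 0.05  0.15  1.79  0.    1.2  -0.3 ] F [-0.1 -0.4 -1.4] w 0.621
flip 0 shift [ 0.0225  0.5537 -0.2583] turn [-0.002   0.0018 -0.0059]
flip 180 shift [ 0.0225  0.5537 -0.2583] turn [ 6.2811e+00 -9.3000e-03 -2.9000e-03]
```

View pics/w15.png

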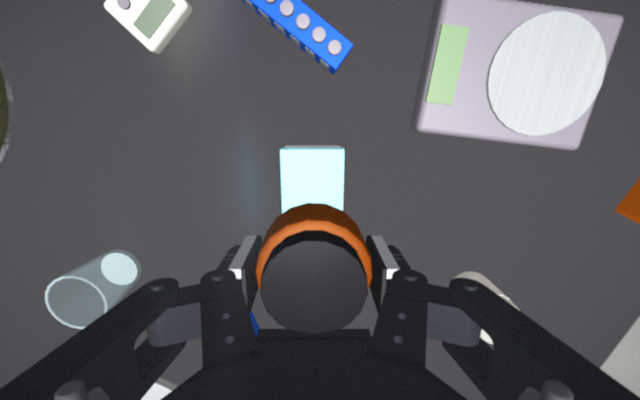

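>>> {"method": "jog_arm", "body": {
  "targets": [
    [[0.55,0,0.03,-0.015,0,0,0],[0.55,0,0.08,-0.037,0,0,0],[0.55,0,0.16,-0.075,0,0,0],[0.55,0,0.25,-0.117,0,0,0],[0.55,0,0.34,-0.159,0,0,0],[0.55,0,0.43,-0.2,0,0,0],[0.55,0,0.51,-0.238,0,0,0],[0.55,0,0.553,-0.258,0,0,0]]
  ]
}}

```text
t: 26.6
position: [0.6378, 0.2327, 0.1938]
tcp_rot: [-1.684, 1.568, -2.906]
contact_force: [-0.5, -0.6, -1.4]
grip_width: 0.616
```

>>> {"method": "jog_arm", "body": {
  "targets": [
    [[0.55,0,0,0,0,0,0],[0.55,0,0,0,0,0,0]]
  ]
}}

```text
t: 26.85
position: [0.6369, 0.2306, 0.1953]
tcp_rot: [-1.599, 1.569, -2.822]
contact_force: [0.5, -0.2, -1.8]
grip_width: 0.615
```

```bash
python3 g.py .638 .231 .19 20; python3 w.py w16
python3 - <<'E'
from h import *
from scipy.optimize import least_squares
d=dict(np.load("w16.npz")); P=cloud(d,d["W"]); z=P[...,2]
r=np.zeros((400,640),bool); r[100:300,150:480]=1
m=r&(z>.0375)&(z<.05); 
k,l,s,_=cv2.connectedComponentsWithStats(cv2.morphologyEx(m.astype(np.uint8),cv2.MORPH_OPEN,np.ones((3,3)))); m=l==1+np.argmax(s[1:,4])
q=P[m][:,:2]; print(m.sum(),np.nanmedian(z[m]),"n")
ang=None
# boundary fit with R=.055 on far arc
c0=np.array([.638,.231]); a=np.arctan2(*(q-c0).T[::-1]); rr=np.linalg.norm(q-c0,axis=1)
b=np.round(np.degrees(a)/6).astype(int); pts=[]
for i in np.unique(b):
    j=np.where(b==i)[0]; t=j[np.argsort(rr[j])[int(.97*(len(j)-1))]]
    if rr[t]>.045: pts.append(q[t])
pts=np.array(pts); f=least_squares(lambda c:np.linalg.norm(pts-c[:2],axis=1)-.055,c0,loss="soft_l1",f_scale=.001)
print(len(pts),f.x,np.abs(f.fun).max())
E
```

```text
t 26.85 pos [0.6369 0.2306 0.1953] tool x [-0.002 -0.001 -1.   ] jaw ang 19.9 q [ 0.29  0.62  1.15 -0.    1.38 -0.05] F [ 0.5 -0.2 -1.8] w 0.615
flip 0 shift [0.0132 0.0029 0.0001] turn [-0.0021 -0.0001  0.0034]
flip 180 shift [0.0132 0.0029 0.0001] turn [6.2811e+00 5.4000e-03 2.0000e-04]
7058 0.04161406618834387 n
46 [0.63817816 0.23052607] 0.0035759989909904255
```

View pics/w16.png

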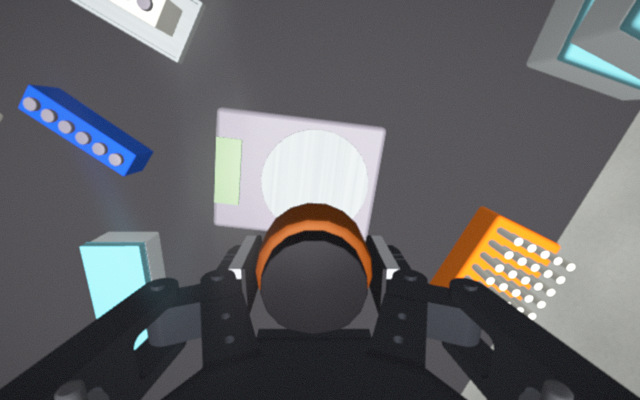

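```bash
python3 g.py .6378 .2315 .055 20
```

```text
t 26.90 pos [0.6369 0.2305 0.1958] tool x [-0.001 -0.    -1.   ] jaw ang 19.9 q [ 0.29  0.62  1.15 -0.    1.38 -0.05] F [ 0.  -0.8 -1.9] w 0.619
flip 0 shift [ 0.3521  0.0033 -0.0017] turn [-0.0026 -0.0001  0.0022]
flip 180 shift [ 0.3521  0.0033 -0.0017] turn [6.2806e+00 3.4000e-03 1.0000e-04]
```

>>> {"method": "jog_arm", "body": {
  "targets": [
    [[0.55,0.02,0.0033,-0.0017,0,0,0],[0.55,0.07,0.0033,-0.0017,0,0,0],[0.55,0.13,0.0033,-0.0017,0,0,0],[0.55,0.2,0.0033,-0.0017,0,0,0],[0.55,0.27,0.0033,-0.0017,0,0,0],[0.55,0.32,0.0033,-0.0017,0,0,0],[0.55,0.345,0.0033,-0.0017,0,0,0],[0.55,0.352,0.0033,-0.0017,0,0,0]]
  ]
}}

```text
t: 27.9
position: [0.6384, 0.2318, 0.0556]
tcp_rot: [1.49, 1.571, 0.268]
contact_force: [-0.2, 0.4, -1.1]
grip_width: 0.623
```

>>> {"method": "jog_arm", "body": {
  "targets": [
    [[0.55,0.006,0,0,0,0,0],[0.55,0.012,0,0,0,0,0],[0.55,0.016,0,0,0,0,0],[0.55,0.016,0,0,0,0,0]]
  ]
}}

```text
t: 28.4
position: [0.6383, 0.2318, 0.0493]
tcp_rot: [1.643, 1.571, 0.42]
contact_force: [-0.1, -0.1, -1.9]
grip_width: 0.619
```

```bash
python3 g.py .6378 .2315 .046 20; python3 w.py w17
```

```text
t 28.40 pos [0.6383 0.2318 0.0493] tool x [ 0.  0. -1.] jaw ang 19.9 q [ 0.29  0.77  1.26  0.    1.12 -0.05] F [-0.1 -0.1 -1.9] w 0.619
flip 0 shift [ 0.0083 -0.0016  0.0003] turn [-0.0021 -0.     -0.0001]
flip 180 shift [ 0.0083 -0.0016  0.0003] turn [ 6.2811e+00 -2.0000e-04  0.0000e+00]
```

View pics/w17.png

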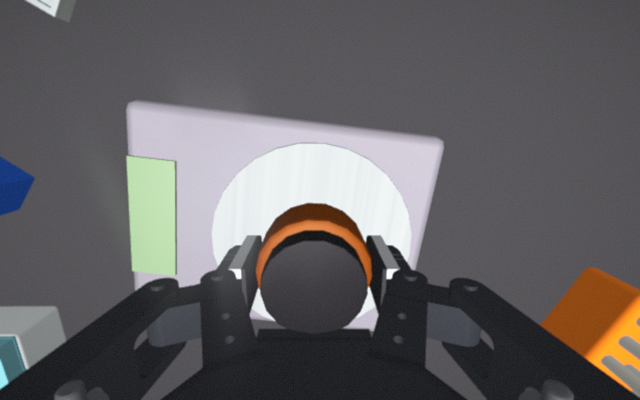

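The jar is centred over the pan (211–411 px). Lowering.

>>> {"method": "jog_arm", "body": {
  "targets": [
    [[0.55,0.003,0,0,0,0,0],[0.55,0.006,0,0,0,0,0],[0.55,0.006,0,0,0,0,0]]
  ]
}}

```text
t: 28.82
position: [0.6383, 0.2318, 0.0467]
tcp_rot: [-1.561, 1.571, -2.783]
contact_force: [0.4, 0.6, -1.1]
grip_width: 0.615
```

>>> {"method": "jog_arm", "body": {
  "targets": [
    [[0.55,0.0015,0,0,0,0,0],[0.55,0.0025,0,0,0,0,0],[0.55,0.0025,0,0,0,0,0]]
  ]
}}

```text
t: 29.2
position: [0.6384, 0.2319, 0.0461]
tcp_rot: [1.671, 1.571, 0.448]
contact_force: [-1.7, -0.4, 1.3]
grip_width: 0.617
```

>>> {"method": "jog_arm", "body": {
  "targets": [
    [[0.7,0,0,0,0,0,0],[0.8,0,0,0,0,0,0],[0.95,0,0,0,0,0,0],[1,0,0,0,0,0,0],[1,0,0,0,0,0,0]]
  ]
}}

```text
t: 29.82
position: [0.6383, 0.2318, 0.0459]
tcp_rot: [-2.444, 1.571, 2.616]
contact_force: [-0.5, -0.1, 0.4]
grip_width: 1.003
```

>>> {"method": "jog_arm", "body": {
  "targets": [
    [[1,-0.03,0,0,0,0,0],[1,-0.1,0,0,0,0,0],[1,-0.2,0,0,0,0,0],[1,-0.32,0,0,0,0,0],[1,-0.44,0,0,0,0,0],[1,-0.44,0,0,0,0,0]]
  ]
}}

```text
t: 30.58
position: [0.6395, 0.2322, 0.2276]
tcp_rot: [1.518, 1.562, 0.296]
contact_force: [-0.5, -0.1, -0.7]
grip_width: 1.002
```

```bash
python3 g.py .475 .022 .23 20; python3 w.py w18;python3 - <<'E'
from h import *
d=dict(np.load("w18.npz")); W=d["W"]; P=cloud(d,W); z=P[...,2]
r=np.zeros((400,640),bool); r[60:260,200:420]=1
for lo,hi in((.075,.095),(.037,.05)):
    m=r&(z>lo)&(z<hi); print(m.sum(),np.nanmedian(z[m]),rect(P,m),cv2.minEnclosingCircle((P[m][:,:2]*1000).astype(np.float32)))
E
```

```text
t 30.57 pos [0.6395 0.2322 0.2276] tool x [ 0.008  0.002 -1.   ] jaw ang 19.9 q [ 0.29  0.6   1.1   0.    1.43 -0.05] F [-0.5 -0.1 -0.7] w 1.002
flip 0 shift [-0.0104 -0.5656  0.3538] turn [-0.0021  0.0009 -0.0166]
flip 180 shift [-0.0104 -0.5656  0.3538] turn [ 6.281e+00 -2.600e-02 -1.400e-03]
1513 0.08151630507292917 (array([639.2, 230.9]), 44.1, 44.0, 65.2) ((639.27490234375, 230.78811645507812), 22.459373474121094)
5104 0.04159719327802566 (array([637.7, 231.9]), 109.2, 107.4, 19.7) ((637.6127319335938, 231.84556579589844), 54.759647369384766)
```

View pics/w18.png

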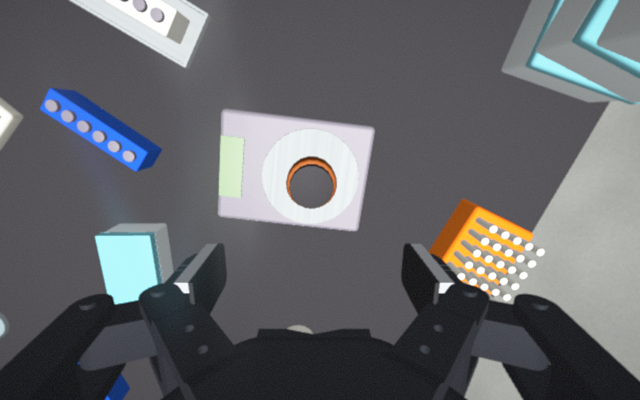

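The jar is about 2 mm off the pan centre, with its cap top at 0.0815 as expected. Last, the box.

>>> {"method": "jog_arm", "body": {
  "targets": [
    [[1,0,-0.56,0.35,0,0,0],[1,0,-0.56,0.35,0,0,0],[1,0,-0.56,0.35,0,0,0],[1,0,-0.56,0.35,0,0,0],[1,0,-0.56,0.35,0,0,0],[1,0,-0.56,0.35,0,0,0]]
  ]
}}

```text
t: 31.38
position: [0.4755, 0.0236, 0.2219]
tcp_rot: [2.036, 1.571, 0.812]
contact_force: [0.7, 0.2, -0.2]
grip_width: 1.0
```

```bash
python3 w.py w19
python3 - <<'E'
from h import *
d=dict(np.load("w19.npz")); P=cloud(d,d["W"]); z=P[...,2]
r=np.zeros((400,640),bool); r[60:300,250:390]=1
m=r&(z>.037)&(z<.053)
print(m.sum(),round(float(np.nanmedian(z[m])),4),rect(P,m))
E
python3 g.py .4775 .022 .017 20
```

```text
7678 0.0446 (array([478.2,  21.4]), 149.7, 64.1, -69.8)
t 31.43 pos [0.4759 0.0242 0.2218] tool x [-0.  0. -1.] jaw ang 19.9 q [-0.03  0.14  1.73  0.    1.26 -0.37] F [0.8 1.6 0.5] w 1.003
flip 0 shift [0.512  0.0018 0.0067] turn [-0.0027 -0.0004 -0.0001]
flip 180 shift [0.512  0.0018 0.0067] turn [ 6.2805e+00 -2.0000e-04  7.0000e-04]
```

View pics/w19.png

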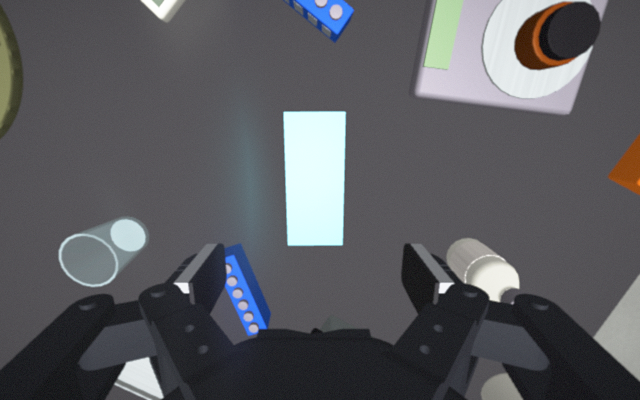

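>>> {"method": "jog_arm", "body": {
  "targets": [
    [[1,0.04,0.003,0.009,0,0,0],[1,0.12,0.003,0.009,0,0,0],[1,0.22,0.003,0.009,0,0,0],[1,0.32,0.003,0.009,0,0,0],[1,0.4,0.003,0.009,0,0,0],[1,0.46,0.003,0.009,0,0,0],[1,0.495,0.003,0.009,0,0,0],[1,0.51,0.003,0.009,0,0,0]]
  ]
}}

```text
t: 32.42
position: [0.4777, 0.0212, 0.0168]
tcp_rot: [-1.972, 1.569, 3.089]
contact_force: [0.1, -0.4, 0.3]
grip_width: 1.001
```

>>> {"method": "jog_arm", "body": {
  "targets": [
    [[0.9,0,0,0,0,0,0],[0.8,0,0,0,0,0,0],[0.75,0,0,0,0,0,0],[0.65,0,0,0,0,0,0],[0.65,0,0,0,0,0,0],[0.65,0,0,0,0,0,0],[0.65,0,0,0,0,0,0]]
  ],
  "grip_force": 45
}}

```text
t: 33.3
position: [0.4781, 0.0208, 0.0187]
tcp_rot: [1.075, 1.57, -0.148]
contact_force: [-4.4, 0.6, 8.7]
grip_width: 0.741
```

```bash
python3 g.py .4782 .0214 .018 20.2; python3 w.py w20
```

```text
t 33.30 pos [0.4781 0.0208 0.0187] tool x [ 0.001 -0.    -1.   ] jaw ang 19.9 q [-0.03  0.45  1.89 -0.    0.8  -0.38] F [-4.4  0.6  8.7] w 0.741
flip 0 shift [ 0.0018  0.0008 -0.0013] turn [-0.0089  0.0008 -0.0015]
flip 180 shift [ 0.0018  0.0008 -0.0013] turn [ 6.2743e+00 -2.3000e-03 -1.3000e-03]
```

View pics/w20.png

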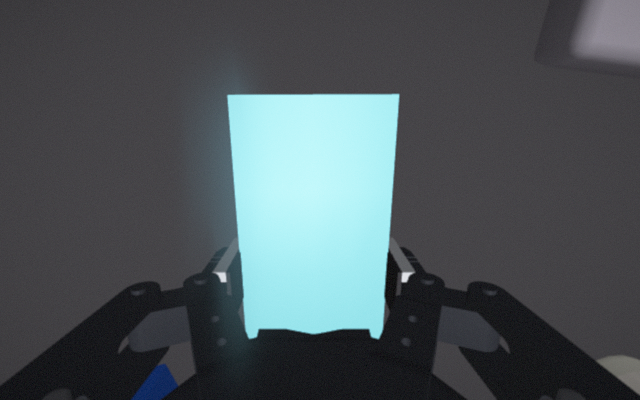

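>>> {"method": "jog_arm", "body": {
  "targets": [
    [[0.65,-0.01,0,0,0,0,0],[0.65,-0.03,0,0,0,0,0],[0.65,-0.06,0,0,0,0,0],[0.65,-0.12,0,0,0,0,0],[0.65,-0.2,0,0,0,0,0],[0.65,-0.29,0,0,0,0,0],[0.65,-0.37,0,0,0,0,0],[0.65,-0.4,0,0,0,0,0]]
  ]
}}

```text
t: 34.35
position: [0.4783, 0.0209, 0.18]
tcp_rot: [1.204, 1.568, -0.019]
contact_force: [-0.4, 0.4, -3.4]
grip_width: 0.735
```

```bash
python3 g.py .3835 -.351 .18 77.3; python3 w.py w21
```

```text
t 34.35 pos [0.4783 0.0209 0.18  ] tool x [ 0.003 -0.    -1.   ] jaw ang 19.9 q [-0.03  0.19  1.78  0.    1.17 -0.38] F [-0.4  0.4 -3.4] w 0.735
flip 0 shift [-6.000e-04 -5.398e-01  7.931e-01] turn [-2.0023  0.0049 -0.0041]
flip 180 shift [-6.000e-04 -5.398e-01  7.931e-01] turn [ 4.2809 -0.0049 -0.0057]
```

View pics/w21.png

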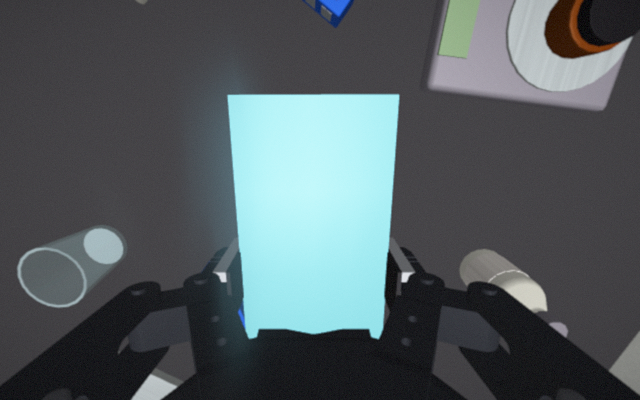

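The box is held level. Carrying it to the wide tray in two stages with the turn.

>>> {"method": "jog_arm", "body": {
  "targets": [
    [[0.65,0,-0.015,0.02,-0.05,0,0],[0.65,0,-0.04,0.06,-0.15,0,0],[0.65,0,-0.08,0.12,-0.3,0,0],[0.65,0,-0.12,0.18,-0.45,0,0],[0.65,0,-0.165,0.245,-0.6,0,0],[0.65,0,-0.21,0.31,-0.77,0,0],[0.65,0,-0.25,0.37,-0.92,0,0],[0.65,0,-0.27,0.4,-1,0,0]]
  ]
}}

```text
t: 35.4
position: [0.4301, -0.1674, 0.1767]
tcp_rot: [-2.818, 1.569, 2.743]
contact_force: [1.1, 0.3, -2.5]
grip_width: 0.738
```

```bash
python3 g.py .3835 -.351 .18 77.3
```

```text
t 35.40 pos [ 0.4301 -0.1674  0.1767] tool x [-0.002  0.001 -1.   ] jaw ang 48.6 q [-0.45  0.16  1.83 -0.    1.16 -1.3 ] F [ 1.1  0.3 -2.5] w 0.738
flip 0 shift [-0.0083 -0.4215  0.216 ] turn [-1.0008e+00 -3.7000e-03  3.0000e-04]
flip 180 shift [-0.0083 -0.4215  0.216 ] turn [5.2823e+00 4.0000e-04 4.9000e-03]
```

>>> {"method": "jog_arm", "body": {
  "targets": [
    [[0.65,0,-0.03,0.015,-0.06,0,0],[0.65,0,-0.08,0.04,-0.18,0,0],[0.65,0,-0.14,0.07,-0.33,0,0],[0.65,0,-0.21,0.107,-0.5,0,0],[0.65,0,-0.28,0.143,-0.67,0,0],[0.65,0,-0.35,0.18,-0.84,0,0],[0.65,0,-0.4,0.205,-0.96,0,0],[0.65,0,-0.421,0.216,-1,0,0]]
  ]
}}

```text
t: 36.4
position: [0.3837, -0.3503, 0.1767]
tcp_rot: [2.552, 1.569, 2.329]
contact_force: [1.1, 0.2, -2.8]
grip_width: 0.742
```

>>> {"method": "jog_arm", "body": {
  "targets": [
    [[0.65,0,0,0,0,0,0],[0.65,0,0,0,0,0,0]]
  ]
}}

```text
t: 36.65
position: [0.3845, -0.3491, 0.1776]
tcp_rot: [2.354, 1.57, 2.131]
contact_force: [-0.2, -0.0, -2.8]
grip_width: 0.736
```

```bash
python3 g.py .3835 -.351 .035 77.3; python3 w.py w22
```

```text
t 36.65 pos [ 0.3845 -0.3491  0.1776] tool x [-0.  0. -1.] jaw ang 77.2 q [-0.81  0.28  1.67  0.    1.19 -2.16] F [-0.2 -0.  -2.8] w 0.736
flip 0 shift [ 0.3566 -0.0054 -0.0012] turn [-0.0027 -0.0008 -0.0008]
flip 180 shift [ 0.3566 -0.0054 -0.0012] turn [ 6.2804e+00 -1.3000e-03  1.3000e-03]
```

View pics/w22.png

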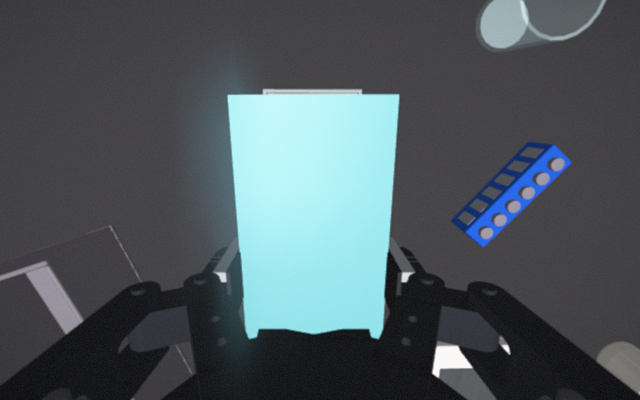

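Run:
```python
from h import *
d=dict(np.load("w22.npz")); W=d["W"]
Q=cloud({**d,"z_map":np.ones((400,640))},W); C=W[:3,3]; D=Q-C
P=C+D*((.010-C[2])/D[...,2])[...,None]
a=np.radians(-12.7); ax=np.array([np.cos(a),np.sin(a)]); n=np.array([-ax[1],ax[0]])
for u,v in [(263.5,89.5),(361.5,89.5)]:
    p=P[int(v),int(u)][:2]-[.3835,-.351]; print(p@ax,p@n)
# box top end corners in hand: plane z
zb=.0063+.0 
s=W
Pb=C+D*((.1776-.0187+.045-C[2])/D[...,2])[...,None]
for u,v in [(228,94.5),(399,94.5)]:
    p=Pb[int(v),int(u)][:2]-[.3845,-.3491]; print("box",p@ax,p@n)
```

```text
-0.09231844102504916 -0.04711395500704265
-0.09226389356896936 0.04982179578048954
box -0.07512980328133716 -0.03160949334493884
box -0.0750915745872485 0.03200116688766915
```

Tray centre confirmed within about 1.5 mm, and the box is centred in the hand. Descending.

>>> {"method": "jog_arm", "body": {
  "targets": [
    [[0.65,0.02,-0.003,-0.001,0,0,0],[0.65,0.07,-0.003,-0.001,0,0,0],[0.65,0.13,-0.003,-0.001,0,0,0],[0.65,0.2,-0.003,-0.001,0,0,0],[0.65,0.27,-0.003,-0.001,0,0,0],[0.65,0.325,-0.003,-0.001,0,0,0],[0.65,0.35,-0.003,-0.001,0,0,0],[0.65,0.356,-0.003,-0.001,0,0,0]]
  ]
}}

```text
t: 37.7
position: [0.3836, -0.3507, 0.0352]
tcp_rot: [2.574, 1.57, 2.351]
contact_force: [0.1, 0.5, -1.7]
grip_width: 0.741
```

>>> {"method": "jog_arm", "body": {
  "targets": [
    [[0.65,0.008,0,0,0,0,0],[0.65,0.016,0,0,0,0,0],[0.65,0.024,0,0,0,0,0],[0.65,0.028,0,0,0,0,0],[0.65,0.028,0,0,0,0,0]]
  ]
}}

```text
t: 38.33
position: [0.3836, -0.3509, 0.0242]
tcp_rot: [2.621, 1.571, 2.399]
contact_force: [0.1, -0.0, -1.9]
grip_width: 0.74
```

```bash
python3 g.py .3838 -.350 .0217 77.3; python3 w.py w23
```

```text
t 38.33 pos [ 0.3836 -0.3509  0.0242] tool x [-0.  0. -1.] jaw ang 77.2 q [-0.81  0.51  1.77 -0.    0.86 -2.16] F [ 0.1 -0.  -1.9] w 0.740
flip 0 shift [ 0.0063  0.0023 -0.0001] turn [-0.0022 -0.0002 -0.0001]
flip 180 shift [ 0.0063  0.0023 -0.0001] turn [ 6.281e+00 -2.000e-04  3.000e-04]
```

View pics/w23.png

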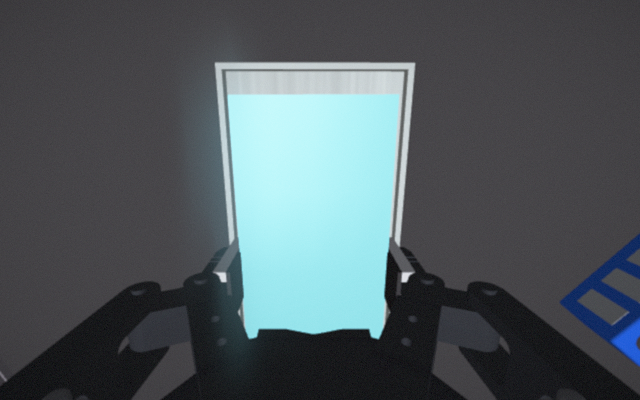

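The box is inside the tray's rims (216–414 px), evenly spaced. Last few millimetres.

>>> {"method": "jog_arm", "body": {
  "targets": [
    [[0.65,0.002,0,0,0,0,0],[0.65,0.004,0,0,0,0,0],[0.65,0.004,0,0,0,0,0]]
  ]
}}

```text
t: 38.75
position: [0.3836, -0.3509, 0.0226]
tcp_rot: [2.971, 1.571, 2.748]
contact_force: [-0.4, 0.5, -3.6]
grip_width: 0.733
```

>>> {"method": "jog_arm", "body": {
  "targets": [
    [[0.65,0.0015,0,0,0,0,0],[0.65,0.0025,0,0,0,0,0],[0.65,0.0025,0,0,0,0,0]]
  ]
}}

```text
t: 39.12
position: [0.3837, -0.3509, 0.0218]
tcp_rot: [0.769, 1.571, 0.546]
contact_force: [-0.9, 1.9, 0.2]
grip_width: 0.738
```

>>> {"method": "jog_arm", "body": {
  "targets": [
    [[0.78,0,0,0,0,0,0],[0.85,0,0,0,0,0,0],[0.95,0,0,0,0,0,0],[1,0,0,0,0,0,0],[1,0,0,0,0,0,0]]
  ]
}}

```text
t: 39.75
position: [0.3837, -0.3509, 0.0217]
tcp_rot: [-0.451, 1.571, -0.673]
contact_force: [0.8, 0.6, 0.5]
grip_width: 0.998
```

>>> {"method": "jog_arm", "body": {
  "targets": [
    [[1,-0.03,0,0,0,0,0],[1,-0.1,0,0,0,0,0],[1,-0.2,0,0,0,0,0],[1,-0.32,0,0,0,0,0],[1,-0.46,0,0,0,0,0],[1,-0.56,0,0,0,0,0],[1,-0.56,0,0,0,0,0],[1,-0.56,0,0,0,0,0]]
  ]
}}

```text
t: 40.75
position: [0.3834, -0.3506, 0.2454]
tcp_rot: [2.476, 1.57, 2.253]
contact_force: [-0.9, 0.2, -0.9]
grip_width: 1.001
```

```bash
python3 g.py; python3 w.py w24;python3 - <<'E'
from h import *
from bench import imaging
d=dict(np.load("w24.npz")); W=d["W"]; P=cloud(d,W); z=P[...,2]; g=d["image"].min(2)
r=np.zeros((400,640),bool); r[60:260,200:420]=1
m=r&(z>.038)&(z<.058); print("box",np.nanmedian(z[m]),rect(P,m))
d=imaging.get_image("top"); cv2.imwrite("pics/top9.png",d["image"]); P=cloud(d); z=P[...,2]
def reg(a,b,c,e):
    m=np.zeros((400,640),bool); m[b:e,a:c]=1; return m
for nm,b,lo,hi in [("rack",(175,215,225,300),.03,.06),("block",(375,130,440,210),.085,.115),("jar",(200,140,275,220),.072,.095),("bottle",(308,125,340,165),.09,.14),("stackplace",(275,195,350,255),.03,.14)]:
    m=reg(*b)&(z>lo)&(z<hi); print(nm,m.sum(),m.sum()>5 and (np.nanmedian(z[m]),rect(P,m),P[m].mean(0)))
E
```

```text
t 40.75 pos [ 0.3834 -0.3506  0.2454] tool x [-0.  0. -1.] jaw ang 77.2 q [-0.81  0.22  1.59  0.    1.33 -2.16] F [-0.9  0.2 -0.9] w 1.001
box 0.04777061343810718 (array([ 384. , -350.3]), 150.6, 64.1, -12.5)
rack 480 (np.float64(0.03950050291577578), (array([397.4, 340.7]), 115.7, 29.3, -9.5), array([0.39671298, 0.33932927, 0.03978369]))
block 496 (np.float64(0.10009412831380282), (array([ 638.8, -237. ]), 56.6, 56.2, -11.3), array([ 0.63717835, -0.23637135,  0.09950374]))
jar 236 (np.float64(0.08169646461334434), (array([635.9, 228.9]), 48.5, 46.1, 52.8), array([0.63762385, 0.2289673 , 0.08128833]))
bottle 97 (np.float64(0.11392405788401372), (array([704.7, -13.4]), 26.5, 23.5, 88.8), array([ 0.70250482, -0.01312288,  0.10981671]))
stackplace 0 False
```

View pics/w24.png

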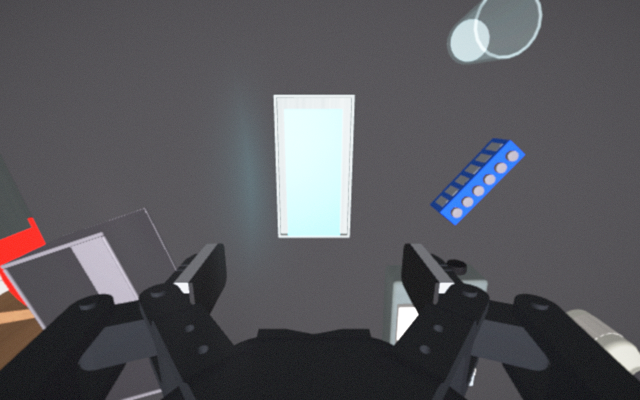

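View pics/top9.png

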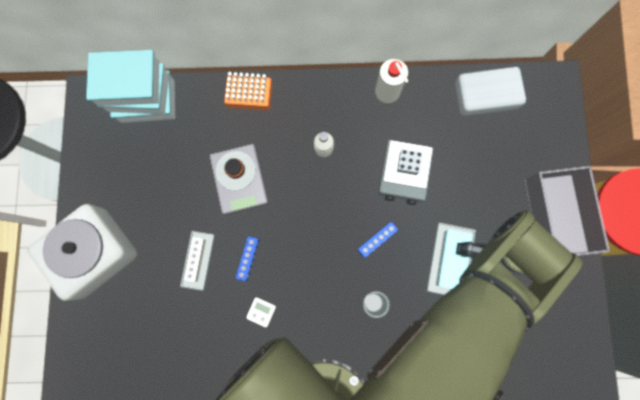

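All four things stand on their places, and the bottle hasn't moved (0.7025, −0.013). Handing in.

```bash
python3 -c "
from bench import arm; print(arm.job_done())"
```

```text
the job is handed in; nothing more can be done
None
```

I took the stack apart from the top in the required order and set each thing down slowly. I stopped lowering when the wrist force showed contact, then opened and backed off straight up. I handed in at about 41 s of the 123 s allowed; the system reports no verdict.

My last checks, in the final wrist and top views:

| Thing | Place | Off centre | Height check |
|---|---|---|---|
| Rack | narrow tray | about 3 mm | top at 39.5 mm, fits the 3 mm floor |
| Block | hot plate | about 1 mm | top at 100 mm |
| Jar | balance pan | about 2 mm | cap top at 82 mm |
| Box | wide tray | about 1 mm | lid at 48 mm |

- **Upright and released:** all four are released, and no check showed a tilt. The gripper is open and clear above the wide tray.
- **Bottle:** it is where it was, within measuring error.
- **Disagreements:** the top and side cameras differed by up to about 5 mm on the hot plate and the pan. The wrist camera agreed with the top camera, so I used that. The final top view put the jar about 3.5 mm from where the wrist view had it, still well inside the 15 mm limit.
- **Failed check:** one rack check gave a partial reading, probably because the arm was in the way, so I repeated it with the arm clear.

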